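# Free the clamp bar: one nut is left-handed

### The arm

A 6-joint arm with a two-finger parallel gripper is mounted at the origin on the work surface; the furniture and walls round the work are solid. World frame = base frame: x ahead of the robot, y to its left, z up, the work surface at z = 0. Lengths are in m, angles in rad, forces in N, time in s.
With the tool pointing down it reaches from about 0.35 to 0.85 m from the base axis. Payload 8.1 kg.
Tool frame: the origin (TCP) lies at the very end of the fingers, on their centre line; the grasp point (between the pads) lies 19 mm behind it (robot.pinch_z is the z of the grasp point in the tool frame, in m); z points along the fingers, y is the direction in which the jaws open and shut (so a half turn about z gives the same grasp; the last joint's range is limited). The gripper opens to 93 mm and grips with 3 to 60 N. Pads are 15 mm wide; open, the fingers measure 128 mm over their backs; the gripper's body (75 mm by 188 mm) begins 65 mm behind the grasp point.
Start: joints at [1.168, 0.13, 1.488, -0, 1.523, -0.085], TCP at [0.187, 0.57, 0.191] pointing down, gripper open.
Joint ranges: [-2.96, 2.96], [-0.89, 2.26], [0.02, 2.5], [-1.34, 4.48], [0, 2.73], [-2.66, 2.66]. Speed limits (rad/s): [2.39, 2.39, 2.79, 3.14, 3.14, 3.14].

### API

Orientations are given as a rotation vector (axis times angle).
In Python, from plant import robot gives the robot as it stands.
- The arm moves only by the tool drive_tool, never from a script. Its argument "steps" is a list of rows, each an object of numbers: "jaw": the opening, from 0 (shut) to 1 (fully open); "tx", "ty", "tz": the shift along the tool's x, y, z scaled (see below); "turn": the turn about the tool's z scaled (see below). A call has 1 to 12 rows; each row is the pose to reach, as a shift and turn from the pose commanded when the call began, along the tool's axes at that moment, turning the shorter way round; what a row does not reach only later rows make up. The controller multiplies each number of a shift by 0.3 m and each number of a turn by 180 degrees. A row lasts 1/10 s, in which the tool goes at most 50 mm and 8.59 degrees, less where a joint would pass 70% of its speed; a pose out of reach is approached as far as the arm can. A call with a number of a shift or a turn outside -1 to 1 is refused whole. A call with a gripper value outside its range is refused whole. The fingers move at their own pace and stop on an object; "force" is the grip in N (left out, the last holds). Time passes only in rows, so rows that repeat a pose let the fingers close. It gives the time, the measured TCP pose, the force and the opening at its end, in the units of the state.
- robot.read_state(): the state, without advancing time (a new reading comes with each control period).
- robot.read_camera(name): name is "scene" or "top" or "wrist"; returns (picture, depth): 420x560x3 uint8, blue, green, red; 420x560 float32, m along the optical axis (not along the pixel's ray), 0 where there is no reading.
- robot.get_calibration(name): a dict with "fx", "fy", "cx", "cy" (pixels), "eye" and "attitude" of the camera in the world. Camera axes: x right, y down, z forward; pixel columns grow to the right and rows downward; lengths in m; the calibration is good to about 2 mm. A picture is of the moment at which its call begins: read the wrist's pose just before it. get_calibration takes no time and is no camera call; for the wrist camera it gives the pose at the moment of the call.
- robot.close_job(): hands the job in, once; it reports no verdict.
The state is a dict: "t": time; "q": joint angles; "dq": joint speeds; "joint_torque": joint torques, N m; "tool_pos": TCP position; "orientation": TCP orientation; "force": force on the tool from outside, world axes, zero at the start; "wrist_torque": the same for the moment, N m; "opening": finger opening in m.
Only numpy, scipy, OpenCV 4.12 (cv2) and the standard library are available. Lean on these libraries where they do the work, as an engineer would, in place of code of your own. Each camera call takes 0.05 s, during which the arm holds its last target.

### The job

Take the clamp bar off the deburring jig: back off its two wing nuts by about a fifth of a turn each, draw the bar by its upright tab towards your side, out from under the nuts, and lay it gently, flat and tab up, on the bench just in front of the jig without touching it. One nut has a left-hand thread and nothing shows which, so feel each one both ways if need be and never force a nut that will not give, or its thin stud will be ruined. Leave the nuts loosened and the other things on the bench where they are.

Things in the scene. Friction and masses are not known exactly. Their poses are not given: they have to be found in the camera images.
- jig: deburring jig, fixed: plywood base, two steel rails, 3 castings nested between them. Origin on the bench midway between the studs, which stand at y = +75 and -75 mm; x points away from the robot's side. Base from x = -45 to +35, y = -115 to 115, 12 high; rails along x from -40 to +28, 36 wide, centred on y = +75 and -75, tops at 34 (mm)
- clamp_bar: aluminium bar 40 (x) x 190 (y) x 8 mm, 0.25 kg, loose, lying across the rails under the nuts. Origin at the centre of its underside, axes like the jig's. Slots 13 wide at y = +75 and -75 mm, open at the +x edge: it comes out to -x and clears the studs after 27 mm. Lips 3.5 mm high at the slot mouths catch behind the nut flanges until the nuts have risen 3 mm
- bar_tab (a point): centre of the upright tab in the middle of the bar, its grip: 12 mm thick (along x), 40 wide (y), standing 44 mm up from the bar's top face. The point is 30 mm above the bar's underside, 22 below the tab's top, and 64 mm above the bench at the start; axes like the bar's
- wing_a (a point): centre of the grip wing of nut a: 44 mm long (x), 16 thick (y), 26 tall; 75.5 mm above the bench when tight, as at the start. Under it a hub 20 across, 15 tall, then a flange 30 across, 6 thick. Loosening takes a steady 0.15 N m, lifts it 4.8 mm per rad, ends at 2.4 rad; it stays put. The wrong way it only winds up its stud. Side and hand unmarked: one nut left-hand, the other right-hand
- stud_a: fixed foot of the stud that carries nut a, a 13 mm collar let into the rail; origin on the bench on the stud's axis, z up, its x axis that of the untwisted stud and of the tight wing
- stud_a_twist (a point): point on the 10 mm stud of nut a, on its axis, 38 mm above the bench; its x axis turns with the stud and lies along stud_a's x when unloaded. The stud springs in twist, 2 N m per rad either way, and is ruined beyond 0.25 rad (0.5 N m)
- wing_b (a point): centre of the grip wing of nut b: 44 mm long (x), 16 thick (y), 26 tall; 75.5 mm above the bench when tight, as at the start. Under it a hub 20 across, 15 tall, then a flange 30 across, 6 thick. Loosening takes a steady 0.15 N m, lifts it 4.8 mm per rad, ends at 2.4 rad; it stays put. The wrong way it only winds up its stud. Side and hand unmarked: one nut left-hand, the other right-hand
- stud_b: fixed foot of the stud that carries nut b, a 13 mm collar let into the rail; origin on the bench on the stud's axis, z up, its x axis that of the untwisted stud and of the tight wing
- stud_b_twist (a point): point on the 10 mm stud of nut b, on its axis, 38 mm above the bench; its x axis turns with the stud and lies along stud_b's x when unloaded. The stud springs in twist, 2 N m per rad either way, and is ruined beyond 0.25 rad (0.5 N m)
- sand_block: cork sanding block in grey paper, 47 x 85 x 26 mm, lying right of the jig; origin at the centre of its underside
- wax_tub: white tub with a lid, 66 mm across, 62 mm high, left of the jig; origin at the centre of its underside
- flush_cutter: small flush cutters lying flat, 42 x 123 x 10 mm; origin at the centre of the underside
- tin_lid: flat tin dish, 76 mm across, 9 mm high; origin at the centre of its underside
Mind the look-alikes: they are no part of the job. There is more than one size of the jig; the job needs the larger.

How it is judged:
On the way, in this order (a step that is already met when the one before it is completed fails the run):
1. both nuts are backed off, each raised at least 3.5 mm, while the bar still lies under them on the rails (z of wing_a in the frame of stud_a above 0.079 m and z of wing_b in the frame of stud_b above 0.079 m and x of clamp_bar in the frame of jig above -0.015 m and height (world z) of clamp_bar below 0.042 m), for 0.2 s.
2. the bar is drawn out along the rails, clear of both studs (x of clamp_bar in the frame of jig below -0.028 m), for 0.1 s.
At the end, for the whole second after the job is handed in: Both nuts stay raised at least 3.5 mm from tight; the bar lies still, flat (within 0.08 rad) on the bench, tab up, its origin 66 to 250 mm towards the robot's side of the jig's origin (jig frame) and within 120 mm sideways, not touching the jig (z of wing_a in the frame of stud_a above 0.079 m and z of wing_b in the frame of stud_b above 0.079 m and x of clamp_bar in the frame of jig between -0.25 and -0.066 m and y of clamp_bar in the frame of jig between -0.12 and 0.12 m and height (world z) of clamp_bar below 0.004 m and angle between clamp_bar's own z axis and vertical below 0.08 rad and contact force between clamp_bar and jig below 0.05 N and linear speed of clamp_bar below 0.02 m/s).
It fails at once if the stud of nut a is twisted beyond 0.25 rad (angle between the x axis of stud_a_twist and the x axis of stud_a, either way round above 0.25 rad).
It fails at once if the stud of nut b is twisted beyond 0.25 rad (angle between the x axis of stud_b_twist and the x axis of stud_b, either way round above 0.25 rad).
It fails at once if the bar is thrown or dropped (faster than 0.5 m/s) (linear speed of clamp_bar above 0.5 m/s).
It fails at once if another thing on the bench is moved more than 20 mm (distance of any of sand_block, wax_tub, flush_cutter, tin_lid from where it was at the start of the episode above 0.02 m).
It also fails if it takes over 72 s, if anything falls off the work surface, if the arm or the gripper's body presses on something with over 40 N, if the wrist force passes 120 N, or if a joint passes its speed limit or range.

## Working session

There is one attempt and no reset: what is moved stays moved. The work goes in short steps, Python scripts to look and compute and a tool call to move; the robot and the scene stay as the last step left them, time stands still between calls to the robot, and variables do not carry over. Pictures are saved under pics/ and viewed, and the job is handed in when it is done.

Besides the shell and the picture viewer there is one more tool, called in YAML: its name, and indented under it one key for each argument. drive_tool: Moves the arm, as the interface text tells. Its arguments: {"type":"object","properties":{"steps":{"type":"array"},"force":{"type":"number"}},"required":["steps"]}

```bash
ls; mkdir -p pics; cat > h.py <<'E'
import numpy as np,cv2
from scipy.spatial.transform import Rotation as R
from plant import robot
E
python3 - <<'E'
from h import *
print(robot.read_state(), robot.pinch_z)
for n in("scene","top","wrist"):
    c=robot.get_calibration(n);print(n,c)
    p,d=robot.read_camera(n);cv2.imwrite(f"pics/{n}0.png",p);np.save(f"{n}0.npy",d)
E
```

```text
pics
{'t': 0.0, 'q': array([ 1.16760630e+00,  1.31136144e-01,  1.48924972e+00,  8.09059688e-06,
        1.52301076e+00, -8.54199057e-02]), 'dq': array([-1.08001220e-03, -8.35622956e-05, -5.19809845e-04,  1.14125385e-03,
       -6.97446699e-04, -7.58445480e-04]), 'joint_torque': array([-1.37436178e-03, -5.59804523e+01, -4.91791356e+01,  7.71534140e-02,
        3.42892623e-02, -1.24121552e-04]), 'tool_pos': array([0.18721601, 0.56940129, 0.18951868]), 'orientation': array([-4.96984800e-01, -3.10158222e+00,  2.74606688e-03]), 'force': array([-0.96974672, -0.21053176, -0.33845006]), 'wrist_torque': array([0.02052268, 0.0132428 , 0.05323144]), 'opening': 0.09309105952458352} -0.0188
scene {'fx': 381.00664032074565, 'fy': 381.00664032074565, 'cx': 278.2354537409396, 'cy': 210.41619525880117, 'eye': array([ 0.02690981, -0.35314141,  0.77352186]), 'attitude': array([-2.22374899,  1.08841155, -0.39649008])}
top {'fx': 500.45071885817464, 'fy': 500.45071885817464, 'cx': 275.80964286429327, 'cy': 208.09211207845308, 'eye': array([0.31744324, 0.03921173, 1.33435535]), 'attitude': array([-2.12684918,  2.18476116, -0.14801446])}
wrist {'fx': 373.2722822420943, 'fy': 373.2722822420943, 'cx': 283.7172618101218, 'cy': 203.8201242377163, 'eye': array([0.1072741 , 0.59509009, 0.38333409]), 'attitude': array([2.3352639 , 1.69165469, 0.25938493])}
```

View pics/top0.png

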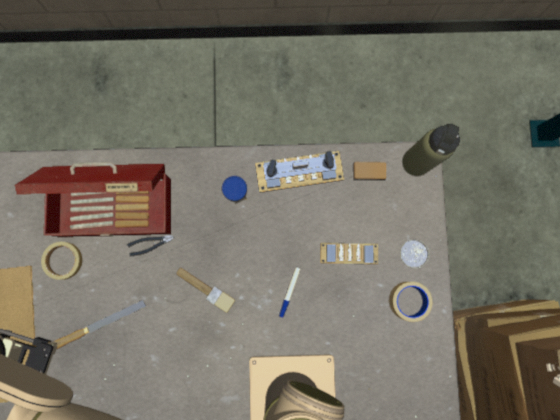

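View pics/scene0.png

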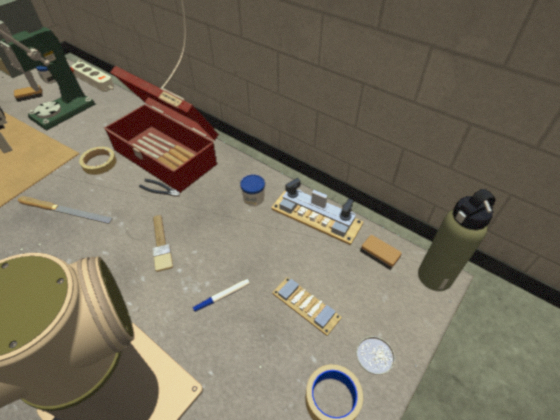

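View pics/wrist0.png

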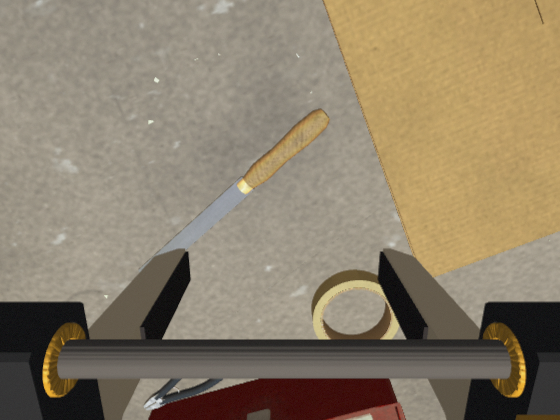

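Candidates for the jig in the top view: the large jig with bar and two black nuts at (300,171), and the small jig at (350,253), which has no bar. I choose the larger and will check it in a crop.

```bash
cat >> h.py <<'E'
def cloud(n,d,c=None):
    c=c or robot.get_calibration(n); v,u=np.mgrid[:d.shape[0],:d.shape[1]]
    P=np.dstack([(u-c['cx'])/c['fx']*d,(v-c['cy'])/c['fy']*d,d])
    return P@R.from_rotvec(c['attitude']).as_matrix().T+c['eye']
E
python3 - <<'E'
from h import *
for n,(x0,x1,y0,y1) in {"top":(220,400,135,205),"scene":(230,410,160,275)}.items():
    p=cv2.imread(f"pics/{n}0.png"); cv2.imwrite(f"pics/{n}0c.png",cv2.resize(p[y0:y1,x0:x1],None,fx=4.4,fy=4.4,interpolation=cv2.INTER_CUBIC))
    d=np.load(f"{n}0.npy");C=cloud(n,d)
    hsv=cv2.cvtColor(p,cv2.COLOR_BGR2HSV)
    sub=C[y0:y1,x0:x1]; 
    print(n,'floor z med',np.median(sub[...,2]))
    m=np.zeros(d.shape,bool);m[y0:y1,x0:x1]=1
    z=C[...,2]
    X=C[m&(z>.066)&(z<.1)]
    print(len(X),'by y', )
    k=cv2.connectedComponentsWithStats((m&(z>.062)&(z<.105)).astype(np.uint8))
    for i in range(1,k[0]):
        Q=C[k[1]==i]
        if len(Q)>8: print(k[2][i],k[3][i].round(1),Q.mean(0).round(4),Q.min(0).round(3),Q.max(0).round(3))
    # bar rows z 38..46
    b=m&(z>.036)&(z<.048); Q=C[b][:,:2]; print('bar',len(Q),cv2.minAreaRect(Q.astype(np.float32)))
    b=m&(z>.006)&(z<.105)&(C[...,1]<.11)&(C[...,1]>-.16)
    Q=C[b][:,:2]; print('jig',len(Q),cv2.minAreaRect(Q.astype(np.float32)))
E
```

```text
top floor z med 0.0006100385205141112
349 by y
[324 151  10  19 131] [328.7 160. ] [ 0.6027 -0.1082  0.0852] [ 0.583 -0.12   0.064] [ 0.627 -0.098  0.097]
[267 160   9  18 125] [271.  168.3] [0.5849 0.0395 0.0853] [0.564 0.029 0.068] [0.607 0.05  0.096]
[292 161  16   8  98] [299.8 164.4] [ 0.5939 -0.0343  0.0814] [ 0.588 -0.054  0.062] [ 0.602 -0.015  0.09 ]
[230 185   6   4   9] [232.4 186.4] [0.5447 0.1399 0.0629] [0.54  0.133 0.062] [0.549 0.146 0.065]
[237 191   3   9  10] [238.3 195.3] [0.5212 0.1253 0.0627] [0.512 0.123 0.062] [0.533 0.129 0.065]
bar 784 ((0.5793488025665283, 0.007838964462280273), (0.08355778455734253, 0.2813864052295685), 13.021132469177246)
jig 2556 ((0.5859078168869019, -0.02437877655029297), (0.26825833320617676, 0.16235169768333435), 89.60294342041016)
scene floor z med -0.00019701773165825553
434 by y
[285 178  16  15 164] [292.8 185.4] [0.5803 0.0348 0.0807] [0.563 0.025 0.062] [0.603 0.05  0.091]
[312 190  16  14 147] [319.2 196.6] [ 0.5913 -0.0384  0.0781] [ 0.586 -0.057  0.063] [ 0.603 -0.017  0.089]
[341 199  13  18 147] [346.9 207.7] [ 0.5977 -0.1133  0.0831] [ 0.581 -0.122  0.065] [ 0.623 -0.101  0.091]
bar 804 ((0.5713701248168945, 0.01234668493270874), (0.07521329820156097, 0.2971772849559784), 12.84175968170166)
jig 2879 ((0.5822698473930359, -0.0176822692155838), (0.08679306507110596, 0.27371352910995483), 10.144726753234863)
```

View pics/top0c.png

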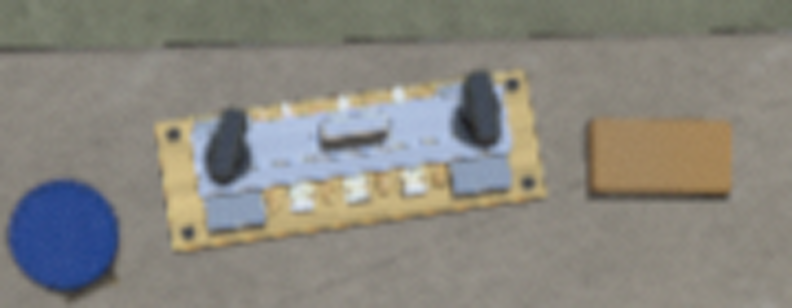

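View pics/scene0c.png

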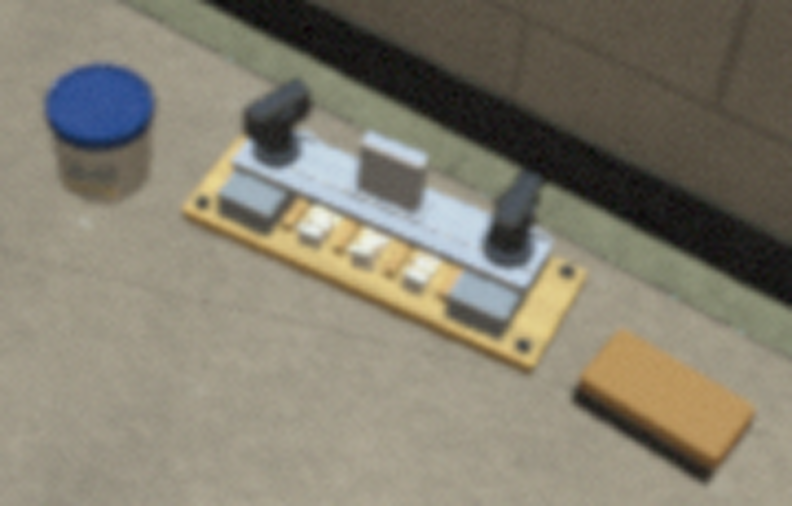

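The crop confirms the large jig, with a bluish bar, an upright tab and two black wing nuts. The nuts are at top-view (271,168) and (329,160), and the tab is at (300,164). I'll compute a hover pose for a close wrist view.

```bash
cat >> h.py <<'E'
def plan(target,jawdeg,s=None):
    """shift (scaled tx,ty,tz) and turn to bring TCP to target with jaw axis angle jawdeg (deg, world, mod 180 not applied)"""
    s=s or robot.read_state(); M=R.from_rotvec(s['orientation']).as_matrix()
    d=M.T@(np.array(target)-s['tool_pos'])/0.3
    ya=np.degrees(np.arctan2(M[1,1],M[0,1]))
    print('pos',s['tool_pos'].round(4),'jaw',round(ya,2),'tilt z',M[:,2].round(4),'q',s['q'].round(3))
    dd=(ya-jawdeg+180)%360-180
    print('shift',d.round(4),'turn',round(dd/180,4),'deg',round(dd,2),'t',s['t'])
E
python3 - <<'E'
from h import *
c=robot.get_calibration("wrist");print(R.from_rotvec(c['attitude']).as_matrix().round(3))
C=cloud("top",np.load("top0.npy"))
for r in range(10,200,15): print(r,C[r,300].round(3),C[r,200].round(3))
plan([.63,-.02,.25],96.8)
E
```

```text
[[ 0.312  0.906  0.285]
 [ 0.95  -0.297 -0.093]
 [ 0.     0.3   -0.954]]
10 [ 1.369 -0.094 -0.557] [ 1.37   0.306 -0.541]
25 [ 1.361 -0.099 -0.666] [ 1.369  0.323 -0.66 ]
40 [ 1.346 -0.104 -0.771] [ 1.355  0.339 -0.767]
55 [ 1.27  -0.101 -0.758] [ 1.283  0.339 -0.763]
70 [ 1.202 -0.099 -0.762] [ 1.216  0.34  -0.768]
85 [ 1.132 -0.096 -0.757] [ 1.146  0.34  -0.765]
100 [ 1.066 -0.094 -0.761] [ 1.075  0.34  -0.757]
115 [ 0.997 -0.092 -0.758] [ 1.008  0.34  -0.758]
130 [ 0.93  -0.09  -0.757] [ 0.94   0.34  -0.754]
145 [ 0.666 -0.042  0.001] [ 0.876  0.342 -0.762]
160 [ 0.614 -0.038  0.044] [ 0.632  0.233 -0.004]
175 [ 0.577 -0.037  0.027] [0.589 0.232 0.002]
190 [ 0.541 -0.037 -0.001] [0.548 0.233 0.001]
pos [0.1873 0.5695 0.1897] jaw 71.79 tilt z [-5.0e-04 -1.3e-03 -1.0e+00] q [ 1.168  0.131  1.489 -0.     1.523 -0.085]
shift [-2.0158 -1.4059 -0.1991] turn -0.1389 deg -25.01 t 0.15
```

```bash
python3 - <<'E'
from h import *
plan([.37,.27,.25],96.8)
E
```

```text
pos [0.1873 0.5695 0.1897] jaw 71.79 tilt z [-5.0e-04 -1.3e-03 -1.0e+00] q [ 1.168  0.131  1.489 -0.     1.523 -0.085]
shift [-0.8905 -0.7584 -0.1999] turn -0.1389 deg -25.01 t 0.15
```

drive_tool:
  steps:
    - {"tx": -0.89, "ty": -0.76, "tz": -0.2, "turn": -0.139, "jaw": 0.43}
    - {"tx": -0.89, "ty": -0.76, "tz": -0.2, "turn": -0.139, "jaw": 0.43}
    - {"tx": -0.89, "ty": -0.76, "tz": -0.2, "turn": -0.139, "jaw": 0.43}
    - {"tx": -0.89, "ty": -0.76, "tz": -0.2, "turn": -0.139, "jaw": 0.43}
    - {"tx": -0.89, "ty": -0.76, "tz": -0.2, "turn": -0.139, "jaw": 0.43}
    - {"tx": -0.89, "ty": -0.76, "tz": -0.2, "turn": -0.139, "jaw": 0.43}
    - {"tx": -0.89, "ty": -0.76, "tz": -0.2, "turn": -0.139, "jaw": 0.43}
    - {"tx": -0.89, "ty": -0.76, "tz": -0.2, "turn": -0.139, "jaw": 0.43}

```text
t: 0.95
tool_pos: [0.3723, 0.2663, 0.2516]
orientation: [-0.179, 3.134, -0.001]
force: [-0.8, 0.4, 1.0]
opening: 0.0404
```

```bash
python3 - <<'E'
from h import *
plan([.57,-.03,.25],96.8)
E
```

```text
pos [0.3723 0.2663 0.2516] jaw 96.54 tilt z [ 2.3e-03 -5.0e-04 -1.0e+00] q [ 0.51  -0.281  1.769 -0.002  1.652 -1.175]
shift [-0.5422 -1.0565  0.0074] turn -0.0014 deg -0.26 t 0.95
```

drive_tool:
  steps:
    - {"tx": -0.54, "ty": -1.0, "turn": -0.001}
    - {"tx": -0.54, "ty": -1.0, "turn": -0.001}
    - {"tx": -0.54, "ty": -1.0, "turn": -0.001}
    - {"tx": -0.54, "ty": -1.0, "turn": -0.001}
    - {"tx": -0.54, "ty": -1.0, "turn": -0.001}
    - {"tx": -0.54, "ty": -1.0, "turn": -0.001}
    - {"tx": -0.54, "ty": -1.0, "turn": -0.001}
    - {"tx": -0.54, "ty": -1.0, "turn": -0.001}
    - {"tx": -0.54, "ty": -1.0, "turn": -0.001}

```text
schema error: expected keys jaw, tx, ty, tz, turn
```

```bash
python3 - <<'E'
from h import *
n="wrist"
c=robot.get_calibration(n);p,d=robot.read_camera(n);cv2.imwrite("pics/w1.png",p);np.savez("w1.npz",d=d,**c)
plan([.57,-.03,.25],96.8)
C=cloud(n,d,c);z=C[...,2]
for lo,hi in((.078,.1),(.048,.078),(.037,.046),(.029,.036)):
    k=cv2.connectedComponentsWithStats(((z>lo)&(z<hi)).astype(np.uint8))
    for i in range(1,k[0]):
        Q=C[k[1]==i]
        if len(Q)>60:
            r=cv2.minAreaRect(Q[:,:2].astype(np.float32))
            print(lo,k[2][i],k[3][i].round(1),np.median(Q,0).round(4),np.round(r[0],4),np.round(r[1],4),round(r[2],2))
E
```

```text
pos [0.3719 0.2672 0.2513] jaw 96.55 tilt z [ 1.7e-03 -2.0e-04 -1.0e+00] q [ 5.120e-01 -2.800e-01  1.769e+00 -1.000e-03  1.652e+00 -1.173e+00]
shift [-0.5431 -1.0595  0.0058] turn -0.0014 deg -0.25 t 1.0
0.078 [ 301  232  259  107 2130] [406.7 257.5] [0.43   0.3997 0.0872] [0.4424 0.4128] [0.1173 0.2919] 26.22
0.078 [  0 328  21  11 209] [  9.3 333.2] [ 0.5914 -0.0239  0.0841] [ 0.5936 -0.0265] [0.0109 0.0221] 6.51
0.078 [536 380  24  21 367] [547.9 389.6] [0.589  0.6018 0.0958] [0.5893 0.5991] [0.0209 0.0255] 1.83
0.048 [ 300  222  260  117 2471] [422.8 243. ] [0.4296 0.4229 0.0631] [0.4457 0.4194] [0.1316 0.3181] 27.95
0.048 [ 130  269   58   32 1502] [157.8 286.6] [0.5277 0.1359 0.0595] [0.5266 0.1347] [0.0389 0.0649] 7.26
0.048 [536 279  24  60 719] [551.7 317.7] [0.5184 0.6073 0.0572] [0.5107 0.6073] [0.0832 0.004 ] 0.17
0.048 [  0 313  37  23 551] [ 17.6 320.8] [ 0.5901 -0.0266  0.0622] [ 0.5909 -0.0345] [0.0401 0.0119] 80.66
0.048 [307 333  30   6 126] [319.9 336.3] [0.5785 0.334  0.0521] [0.5788 0.3372] [0.0374 0.0028] 89.66
0.037 [313 219 247  29 617] [431.2 232.1] [0.4296 0
[... 278 characters left out ...]
 31 1432] [ 40.3 307.8] [ 0.5839 -0.0129  0.0414] [ 0.5921 -0.0034] [0.042  0.1255] 6.86
0.037 [308 328  28   7 122] [321.8 331. ] [0.5785 0.3391 0.0412] [0.5784 0.3382] [0.0026 0.0352] 0.66
0.029 [315 216 245  29 461] [438. 230.] [0.4296 0.4603 0.0325] [0.4297 0.4577] [0.0034 0.2962] 0.57
0.029 [163 262  27  28  96] [178.8 271.4] [0.5165 0.1538 0.0324] [0.5229 0.1538] [0.0452 0.0105] 44.31
0.029 [525 263  32  74 359] [540.2 299.4] [0.5065 0.6074 0.0325] [0.508  0.6074] [0.1079 0.0032] 0.25
0.029 [ 68 280  34  21 517] [ 84.  288.5] [0.5563 0.0365 0.0334] [0.5593 0.0362] [0.0268 0.0388] 6.42
0.029 [308 324  27   7  91] [321.6 326.7] [0.5786 0.3395 0.0322] [0.5786 0.3384] [0.0343 0.0024] 89.37
```

View pics/w1.png

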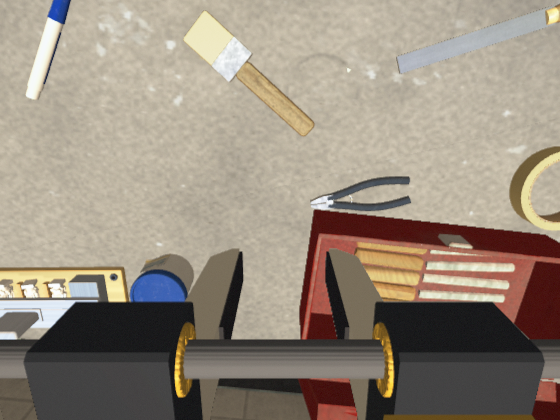

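The move was refused because each row needs all five keys. The picture still shows the toolbox area, with the jig at the left edge (0–125, 265–340). I'll resend it.

drive_tool:
  steps:
    - {"tx": -0.54, "ty": -1.0, "tz": 0, "turn": -0.001, "jaw": 0.43}
    - {"tx": -0.54, "ty": -1.0, "tz": 0, "turn": -0.001, "jaw": 0.43}
    - {"tx": -0.54, "ty": -1.0, "tz": 0, "turn": -0.001, "jaw": 0.43}
    - {"tx": -0.54, "ty": -1.0, "tz": 0, "turn": -0.001, "jaw": 0.43}
    - {"tx": -0.54, "ty": -1.0, "tz": 0, "turn": -0.001, "jaw": 0.43}
    - {"tx": -0.54, "ty": -1.0, "tz": 0, "turn": -0.001, "jaw": 0.43}
    - {"tx": -0.54, "ty": -1.0, "tz": 0, "turn": -0.001, "jaw": 0.43}
    - {"tx": -0.54, "ty": -1.0, "tz": 0, "turn": -0.001, "jaw": 0.43}
    - {"tx": -0.54, "ty": -1.0, "tz": 0, "turn": -0.001, "jaw": 0.43}

```text
t: 1.9
tool_pos: [0.5662, -0.0079, 0.2492]
orientation: [0.19, -3.134, -0.002]
force: [-0.3, 0.4, -0.3]
opening: 0.0398
```

```bash
python3 - <<'E'
from h import *
n="wrist"
c=robot.get_calibration(n);p,d=robot.read_camera(n);cv2.imwrite("pics/w2.png",p);np.savez("w2.npz",d=d,**c)
plan([.57,-.03,.25],96.8)
C=cloud(n,d,c);z=C[...,2]
for lo,hi in((.08,.1),(.048,.08),(.037,.046),(.029,.036),(.008,.015)):
    k=cv2.connectedComponentsWithStats(((z>lo)&(z<hi)).astype(np.uint8))
    for i in range(1,k[0]):
        Q=C[k[1]==i]
        if len(Q)>60:
            r=cv2.minAreaRect(Q[:,:2].astype(np.float32))
            print(lo,k[2][i],k[3][i].round(1),np.median(Q,0).round(4),np.round(r[0],4),np.round(r[1],4),round(r[2],2))
E
```

```text
pos [ 0.566  -0.0072  0.2497] jaw 97.03 tilt z [-1.5e-03  9.0e-04 -1.0e+00] q [-1.040e-01  2.300e-02  1.494e+00  1.000e-03  1.626e+00 -1.797e+00]
shift [-0.0039 -0.0771 -0.0011] turn 0.0013 deg 0.23 t 1.95
0.08 [168 180  23  43 730] [178.5 200.9] [ 0.6035 -0.109   0.0869] [ 0.6053 -0.1103] [0.0443 0.0219] 18.73
0.08 [313 180  29  42 719] [326.5 200.8] [0.5854 0.0372 0.0871] [0.5865 0.038 ] [0.0217 0.0435] 86.04
0.08 [233 195  40  13 472] [252.2 201.1] [ 0.5949 -0.0365  0.0852] [ 0.5958 -0.0362] [0.0129 0.0397] 8.27
0.048 [ 390  131   66   63 3218] [422.8 162. ] [0.5392 0.1345 0.0598] [0.54  0.135] [0.0648 0.0654] 8.26
0.048 [171 177  30  42 274] [189.5 191.6] [ 0.5985 -0.1023  0.0692] [ 0.6016 -0.1039] [0.0432 0.0142] 24.84
0.048 [310 177  31  37 216] [320.1 188.9] [0.5787 0.0307 0.0689] [0.5827 0.0321] [0.0147 0.0433] 57.7
0.048 [235 187  39  11 308] [254.7 191.1] [ 0.59   -0.0359  0.0645] [ 0.5909 -0.0356] [0.0399 0.0085] 85.62
0.037 [389 133  24  33  88] [396.5 146. ] [0.5265 0.1082 0.0404] [0.5291 0.1101] [0.0106 0.0408] 66.25
0.037 [  0 163   4  26  73] [  1.1 174.8] [ 0.6129 -0
[... 628 characters left out ...]
[ 0.6287 -0.102   0.0333] [ 0.626 -0.099] [0.01   0.0186] 6.6
0.008 [ 60 131  76  52 183] [113.7 148.9] [ 0.5647 -0.1869  0.0112] [ 0.569  -0.2143] [0.0965 0.0408] 58.96
0.008 [  0 136  21  57 219] [ 13.3 160.6] [ 0.6001 -0.3198  0.0115] [ 0.6091 -0.3247] [0.067  0.0198] 1.71
0.008 [ 158  146  198   66 3609] [263.  162.9] [ 0.5648 -0.0299  0.0115] [ 0.5908 -0.0369] [0.08   0.2304] 7.05
0.008 [541 148  19  57 224] [550.8 178.6] [0.5471 0.3097 0.0115] [0.5452 0.3096] [0.0683 0.0029] 0.42
0.008 [231 208  25   4  83] [242.9 209.7] [ 0.6303 -0.05    0.0115] [ 0.63 -0.05] [0.0051 0.0292] 6.78
0.008 [260 208  25   4  87] [271.8 209.7] [ 0.626  -0.0147  0.0114] [ 0.6258 -0.015 ] [0.0047 0.0293] 7.17
```

View pics/w2.png

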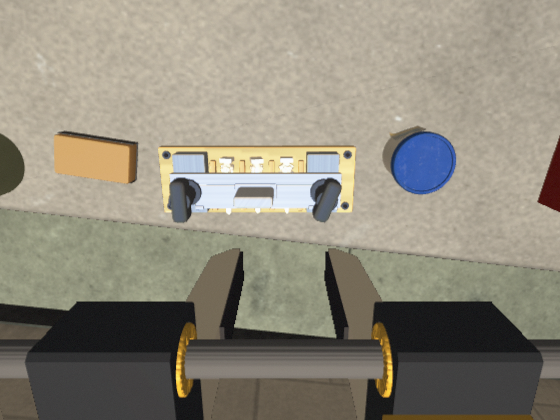

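The view is clear and the sizes match: base 80 x 230, bar 40 x 190, yaw 7.1°. The nuts are at (178,201) and (326,201). The wings seem turned relative to the jig, so I'll measure their yaw on the top faces.

```bash
python3 - <<'E'
from h import *
f=np.load("w2.npz");d=f['d'];C=cloud("w",d,{k:f[k] for k in('fx','fy','cx','cy','eye','attitude')});z=C[...,2]
p=cv2.imread("pics/w2.png");cv2.imwrite("pics/w2c.png",cv2.resize(p[140:225,150:360],None,fx=3.8,fy=3.8,interpolation=cv2.INTER_CUBIC))
for nm,(u0,u1) in {'R':(160,205),'L':(305,345)}.items():
    m=np.zeros(d.shape,bool);m[170:230,u0:u1]=1
    print(nm,np.percentile(z[m&(z>.08)],[10,50,90,97]).round(4))
    for lo in(.082,.084,.0855,.0865):
        Q=C[m&(z>lo)&(z<.1)][:,:2]
        r=cv2.minAreaRect(Q.astype(np.float32))
        w,V=np.linalg.eigh(np.cov(Q.T));a=V[:,1];a*=np.sign(a[0])
        print(lo,len(Q),Q.mean(0).round(4),'pca',np.degrees(np.arctan2(a[1],a[0])).round(1),np.sqrt(12*w).round(4),'rect',np.round(r[0],4),np.round(r[1],4),round(r[2],1))
E
```

```text
R [0.0822 0.087  0.0885 0.0892]
0.082 665 [ 0.6038 -0.1096] pca 8.0 [0.0159 0.0415] rect [ 0.6054 -0.1105] [0.0443 0.0199] 15.3
0.084 599 [ 0.6038 -0.1099] pca 7.6 [0.0146 0.0416] rect [ 0.6051 -0.1101] [0.0432 0.016 ] 7.7
0.0855 529 [ 0.6044 -0.1101] pca 8.2 [0.0136 0.0401] rect [ 0.605  -0.1101] [0.0421 0.0146] 9.1
0.0865 437 [ 0.6046 -0.1102] pca 7.3 [0.0122 0.0389] rect [ 0.6044 -0.1104] [0.0407 0.0137] 8.0
L [0.0826 0.0872 0.0887 0.0896]
0.082 669 [0.5855 0.0375] pca -15.0 [0.0162 0.0413] rect [0.5866 0.0378] [0.0202 0.0434] 82.8
0.084 600 [0.5855 0.0378] pca -14.6 [0.0146 0.0415] rect [0.5867 0.0381] [0.0159 0.0433] 76.1
0.0855 543 [0.5858 0.0379] pca -14.0 [0.0137 0.0409] rect [0.5866 0.0379] [0.0145 0.0416] 75.0
0.0865 456 [0.5858 0.0381] pca -13.5 [0.0125 0.0392] rect [0.5863 0.038 ] [0.0138 0.0412] 74.9
```

View pics/w2c.png

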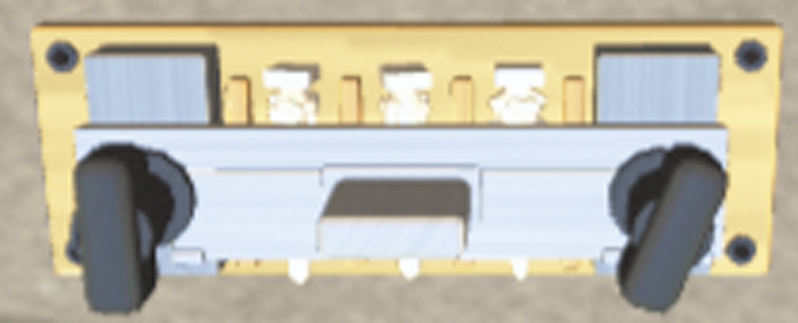

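```bash
python3 - <<'E'
from h import *
plan([.5866,.038,.065],75.5)
E
```

```text
pos [ 0.566  -0.0072  0.2497] jaw 97.03 tilt z [-1.5e-03  9.0e-04 -1.0e+00] q [-1.040e-01  2.300e-02  1.494e+00  1.000e-03  1.626e+00 -1.797e+00]
shift [-0.0875  0.1404  0.6157] turn 0.1196 deg 21.53 t 1.95
```

drive_tool:
  steps:
    - {"tx": -0.0875, "ty": 0.14, "tz": 0.1, "turn": 0.12, "jaw": 0.43}
    - {"tx": -0.0875, "ty": 0.14, "tz": 0.2, "turn": 0.12, "jaw": 0.43}
    - {"tx": -0.0875, "ty": 0.14, "tz": 0.3, "turn": 0.12, "jaw": 0.43}
    - {"tx": -0.0875, "ty": 0.14, "tz": 0.4, "turn": 0.12, "jaw": 0.43}
    - {"tx": -0.0875, "ty": 0.14, "tz": 0.45, "turn": 0.12, "jaw": 0.43}
    - {"tx": -0.0875, "ty": 0.14, "tz": 0.45, "turn": 0.12, "jaw": 0.43}
    - {"tx": -0.0875, "ty": 0.14, "tz": 0.45, "turn": 0.12, "jaw": 0.43}

```text
t: 2.65
tool_pos: [0.5876, 0.037, 0.1168]
orientation: [0.397, 3.115, 0.0]
force: [-0.7, -0.3, 0.0]
opening: 0.04
```

```bash
python3 - <<'E'
from h import *
plan([.5866,.038,.065],75.5)
n="wrist"
p,d=robot.read_camera(n);cv2.imwrite("pics/w3.png",p)
s=robot.read_state();print(s['force'],s['wrist_torque'])
E
```

```text
pos [0.5876 0.037  0.1168] jaw 75.46 tilt z [ 1.1e-03  1.0e-04 -1.0e+00] q [-0.024  0.144  1.609  0.     1.387 -1.341]
shift [0.0042 0.0024 0.1727] turn -0.0002 deg -0.04 t 2.65
[ 0.92148314 -0.2912994  -0.24216265] [-0.06259487 -0.02367117  0.02763479]
```

View pics/w3.png

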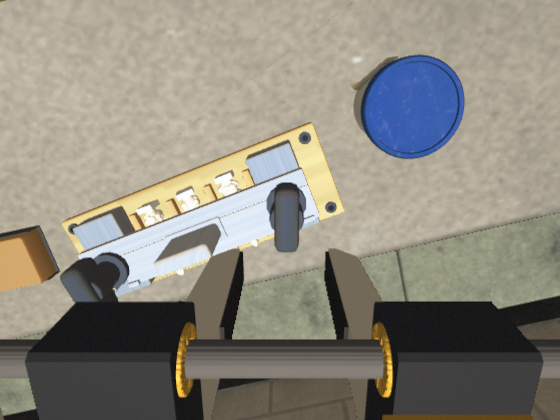

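The wing is vertical at column 286, centred between the fingers, so it is aligned. Descending now.

drive_tool:
  steps:
    - {"tx": 0.004, "ty": 0.002, "tz": 0.09, "turn": 0, "jaw": 0.43}
    - {"tx": 0.004, "ty": 0.002, "tz": 0.172, "turn": 0, "jaw": 0.43}
    - {"tx": 0.004, "ty": 0.002, "tz": 0.172, "turn": 0, "jaw": 0.43}
    - {"tx": 0.004, "ty": 0.002, "tz": 0.172, "turn": 0, "jaw": 0.43}
  force: 15

```text
t: 3.1
tool_pos: [0.5869, 0.037, 0.0655]
orientation: [0.399, 3.115, 0.0]
force: [-0.1, 0.4, -0.3]
opening: 0.0401
```

```bash
cat >> h.py <<'E'
def st():
    s=robot.read_state();M=R.from_rotvec(s['orientation']).as_matrix()
    print(round(s['t'],2),'pos',s['tool_pos'].round(4),'jaw',np.degrees(np.arctan2(M[1,1],M[0,1])).round(2),'F',s['force'].round(2),'T',s['wrist_torque'].round(3),'open',round(s['opening'],4),'q6',s['q'][5].round(3))
E
python3 -c "
from h import *
st()"
```

```text
3.1 pos [0.5869 0.037  0.0655] jaw 75.39 F [-0.12  0.38 -0.26] T [ 0.036 -0.021  0.035] open 0.0401 q6 -1.34
```

drive_tool:
  steps:
    - {"tx": 0, "ty": 0, "tz": 0, "turn": 0, "jaw": 0.1}
    - {"tx": 0, "ty": 0, "tz": 0, "turn": 0, "jaw": 0.1}
    - {"tx": 0, "ty": 0, "tz": 0, "turn": 0, "jaw": 0.1}
    - {"tx": 0, "ty": 0, "tz": 0, "turn": 0, "jaw": 0.1}
    - {"tx": 0, "ty": 0, "tz": 0, "turn": 0, "jaw": 0.1}
    - {"tx": 0, "ty": 0, "tz": 0, "turn": 0, "jaw": 0.1}
  force: 15

```text
t: 3.7
tool_pos: [0.5862, 0.037, 0.064]
orientation: [-0.399, -3.116, 0.0]
force: [0.2, 0.2, -0.1]
opening: 0.0095
```

```bash
python3 -c "
from h import *
st()"
```

```text
3.7 pos [0.5862 0.037  0.064 ] jaw 75.39 F [ 0.18  0.2  -0.07] T [-0.04  -0.012 -0.056] open 0.0095 q6 -1.34
```

The jaws closed on nothing (9.5 mm). I'll look before going on.

```bash
python3 - <<'E'
from h import *
for n in("wrist","scene"):
    c=robot.get_calibration(n)
    p,d=robot.read_camera(n);cv2.imwrite(f"pics/{n}4.png",p);np.savez(f"{n}4.npz",d=d,**c)
p=cv2.imread("pics/scene4.png");cv2.imwrite("pics/scene4c.png",cv2.resize(p[120:270,230:400],None,fx=4,fy=4))
E
```

```text
(no output)
```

View pics/wrist4.png

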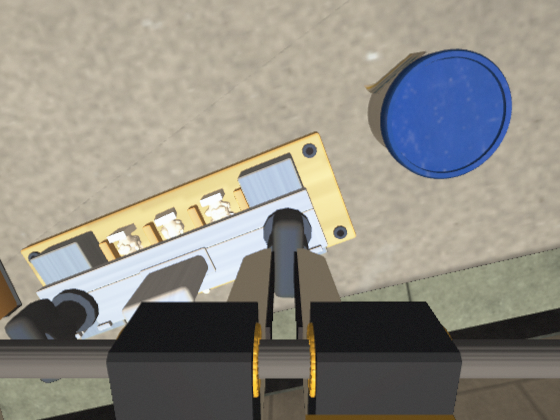

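View pics/scene4c.png

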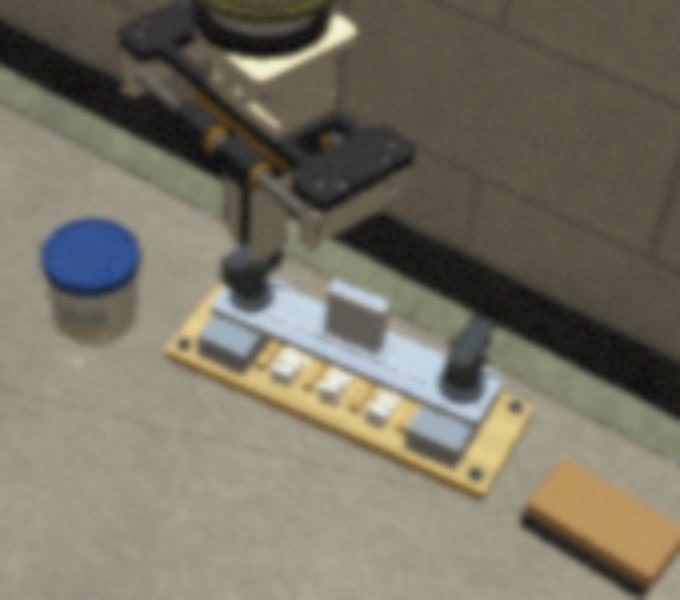

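```bash
python3 - <<'E'
from h import *
p=cv2.imread("pics/wrist4.png");cv2.imwrite("pics/w4c.png",cv2.resize(p[190:330,210:360],None,fx=4.2,fy=4.2))
for n in("wrist","scene"):
    f=np.load(n+"4.npz");C=cloud("w",f['d'],{k:f[k] for k in('fx','fy','cx','cy','eye','attitude')})
    if n=="wrist":
        for r in range(205,330,8): print(r,[tuple((C[r,c]*1000).round(0).astype(int)) for c in(262,270,278,286,294,302,310)])
st()
E
```

```text
205 [(np.int64(568), np.int64(28), np.int64(41)), (np.int64(569), np.int64(32), np.int64(41)), (np.int64(570), np.int64(37), np.int64(42)), (np.int64(572), np.int64(42), np.int64(41)), (np.int64(573), np.int64(46), np.int64(41)), (np.int64(574), np.int64(51), np.int64(40)), (np.int64(576), np.int64(56), np.int64(40))]
213 [(np.int64(573), np.int64(26), np.int64(42)), (np.int64(574), np.int64(31), np.int64(41)), (np.int64(565), np.int64(39), np.int64(73)), (np.int64(565), np.int64(43), np.int64(76)), (np.int64(566), np.int64(47), np.int64(75)), (np.int64(578), np.int64(50), np.int64(44)), (np.int64(580), np.int64(55), np.int64(42))]
221 [(np.int64(578), np.int64(25), np.int64(41)), (np.int64(576), np.int64(31), np.int64(49)), (np.int64(565), np.int64(39), np.int64(85)), (np.int64(566), np.int64(43), np.int64(85)), (np.int64(567), np.int64(47), np.int64(84)), (np.int64(571), np.int64(50), np.int64(77)), (np.int64(585), np.int64(53), np.int64(43))]
229 [(np.int64(583), np.int64(23), np.int64(42)), (np.int64(582), np.int64(29), np.int64(47)), (np.int64(568), np.int64(38), np.int64(88)), 
[... 3495 characters left out ...]
.int64(258)), (np.int64(1173), np.int64(-133), np.int64(-760)), (np.int64(1181), np.int64(-109), np.int64(-762)), (np.int64(1186), np.int64(-85), np.int64(-761)), (np.int64(578), np.int64(45), np.int64(148)), (np.int64(556), np.int64(50), np.int64(182))]
325 [(np.int64(575), np.int64(32), np.int64(152)), (np.int64(581), np.int64(33), np.int64(145)), (np.int64(1204), np.int64(-142), np.int64(-763)), (np.int64(1207), np.int64(-116), np.int64(-759)), (np.int64(1214), np.int64(-92), np.int64(-759)), (np.int64(580), np.int64(44), np.int64(151)), (np.int64(554), np.int64(51), np.int64(188))]
3.8 pos [0.5861 0.0371 0.0639] jaw 75.4 F [-0.02 -0.27  0.  ] T [-0.018  0.021  0.039] open 0.0096 q6 -1.34
```

View pics/w4c.png

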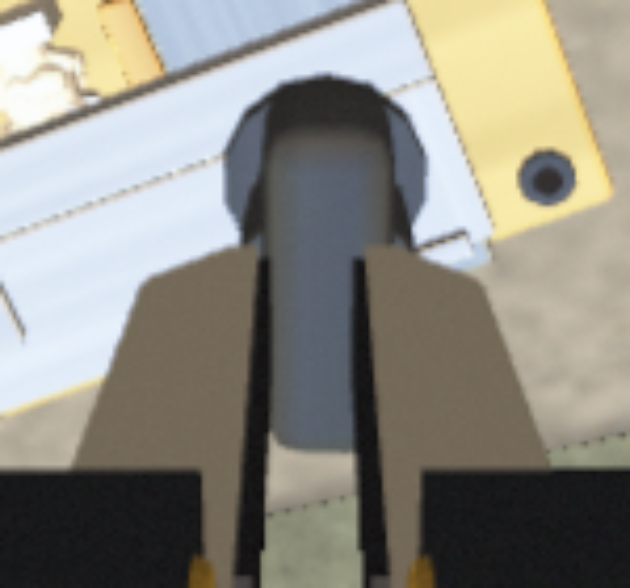

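```bash
python3 - <<'E'
from h import *
f=np.load("scene4.npz");C=cloud("w",f['d'],{k:f[k] for k in('fx','fy','cx','cy','eye','attitude')})
z=C[...,2]
for r in range(160,200,2): print(r,[tuple(int(v) for v in (C[r,c]*1000).round(0)) for c in range(284,304,3)])
E
```

```text
160 [(547, 39, 188), (546, 29, 194), (543, 19, 202), (550, 16, 199), (553, 9, 200), (553, 2, 204), (550, -9, 212)]
162 [(1353, 645, -734), (545, 28, 190), (543, 19, 196), (546, 13, 197), (554, 10, 193), (562, 7, 189), (571, 5, 183)]
164 [(1359, 649, -756), (544, 27, 185), (543, 19, 190), (545, 11, 193), (546, 4, 196), (564, 8, 181), (573, 6, 175)]
166 [(1351, 643, -764), (578, 53, 139), (544, 19, 183), (545, 11, 186), (543, 2, 193), (546, -4, 194), (584, 13, 157)]
168 [(1333, 629, -758), (577, 52, 133), (578, 43, 138), (574, 31, 148), (570, 20, 156), (541, -8, 195), (546, -12, 193)]
170 [(1322, 621, -761), (580, 54, 124), (579, 44, 130), (574, 31, 141), (571, 21, 149), (576, 15, 149), (540, -17, 195)]
172 [(1303, 607, -755), (578, 52, 119), (579, 43, 124), (575, 32, 133), (571, 21, 143), (579, 17, 139), (540, -17, 188)]
174 [(666, 128, 0), (580, 53, 110), (578, 43, 117), (574, 31, 128), (572, 21, 136), (579, 17, 132), (1356, 517, -758)]
176 [(659, 122, 1), (579, 53, 104), (577, 42, 112), (574, 31, 121), (571, 20, 130), (579, 16, 126), (1342, 507, -757)]
178 [(653, 118, 0), (580, 53, 
[... 495 characters left out ...]
, (583, 27, 81), (598, 27, 69), (658, 58, 1)]
188 [(624, 95, -3), (565, 42, 79), (567, 34, 83), (575, 31, 78), (585, 28, 72), (646, 59, 2), (652, 53, 0)]
190 [(615, 89, 0), (564, 41, 73), (569, 35, 73), (577, 31, 69), (585, 27, 65), (607, 33, 43), (644, 47, 3)]
192 [(602, 79, 9), (565, 41, 65), (569, 35, 65), (576, 30, 63), (588, 29, 54), (601, 29, 43), (606, 23, 42)]
194 [(572, 56, 42), (574, 48, 46), (575, 39, 50), (580, 33, 50), (588, 29, 46), (596, 25, 42), (600, 18, 43)]
196 [(566, 52, 42), (571, 45, 42), (572, 36, 48), (577, 30, 47), (581, 24, 48), (589, 20, 43), (595, 14, 42)]
198 [(563, 49, 38), (567, 42, 40), (571, 35, 41), (573, 28, 44), (580, 23, 41), (585, 17, 41), (589, 10, 42)]
```

Both cameras show the fingertips ending at z ≈ 96 mm while tool_pos says 64 mm, so the true tip is about 31 mm above the reported TCP. The jaws closed above the wing. I'll apply this correction from now on: open, lower, then close.

drive_tool:
  steps:
    - {"tx": 0, "ty": 0, "tz": 0, "turn": 0, "jaw": 0.43}
    - {"tx": 0, "ty": 0, "tz": 0, "turn": 0, "jaw": 0.43}
    - {"tx": 0, "ty": 0, "tz": 0, "turn": 0, "jaw": 0.43}
    - {"tx": 0, "ty": 0.002, "tz": 0.03, "turn": 0, "jaw": 0.43}
    - {"tx": 0, "ty": 0.002, "tz": 0.06, "turn": 0, "jaw": 0.43}
    - {"tx": 0, "ty": 0.002, "tz": 0.096, "turn": 0, "jaw": 0.43}
    - {"tx": 0, "ty": 0.002, "tz": 0.096, "turn": 0, "jaw": 0.43}
    - {"tx": 0, "ty": 0.002, "tz": 0.096, "turn": 0, "jaw": 0.43}
  force: 15

```text
t: 4.6
tool_pos: [0.5857, 0.0376, 0.0342]
orientation: [-0.399, -3.115, 0.0]
force: [-0.7, 0.2, 0.4]
opening: 0.0398
```

```bash
python3 -c "
from h import *
st()
p,d=robot.read_camera('wrist');cv2.imwrite('pics/w5.png',p[150:420])
st()"
```

```text
4.6 pos [0.5857 0.0376 0.0342] jaw 75.39 F [-0.75  0.17  0.35] T [ 0.027 -0.027 -0.001] open 0.0398 q6 -1.339
4.65 pos [0.5863 0.0376 0.0349] jaw 75.39 F [-0.08  0.26  0.79] T [0.024 0.017 0.008] open 0.04 q6 -1.339
```

View pics/w5.png

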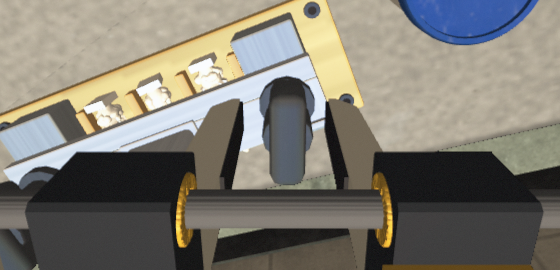

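The wing is now between the fingers, about 1.5 mm to the right of their centre. I'll shift slightly and close.

drive_tool:
  steps:
    - {"tx": 0, "ty": 0.004, "tz": 0, "turn": 0, "jaw": 0.43}
    - {"tx": 0, "ty": 0.004, "tz": 0, "turn": 0, "jaw": 0.1}
    - {"tx": 0, "ty": 0.004, "tz": 0, "turn": 0, "jaw": 0.1}
    - {"tx": 0, "ty": 0.004, "tz": 0, "turn": 0, "jaw": 0.1}
    - {"tx": 0, "ty": 0.004, "tz": 0, "turn": 0, "jaw": 0.1}
    - {"tx": 0, "ty": 0.004, "tz": 0, "turn": 0, "jaw": 0.1}
  force: 20

```text
t: 5.25
tool_pos: [0.5869, 0.0389, 0.0355]
orientation: [0.399, 3.116, 0.0]
force: [-1.3, 1.1, 2.5]
opening: 0.0161
```

```bash
python3 -c "
from h import *
for i in range(4): st()"
```

```text
5.25 pos [0.5869 0.0389 0.0355] jaw 75.39 F [-1.34  1.08  2.51] T [0.135 0.073 0.001] open 0.0161 q6 -1.337
5.25 pos [0.5869 0.0389 0.0355] jaw 75.39 F [-1.34  1.08  2.51] T [0.135 0.073 0.001] open 0.0161 q6 -1.337
5.25 pos [0.5869 0.0389 0.0355] jaw 75.39 F [-1.34  1.08  2.51] T [0.135 0.073 0.001] open 0.0161 q6 -1.337
5.25 pos [0.5869 0.0389 0.0355] jaw 75.39 F [-1.34  1.08  2.51] T [0.135 0.073 0.001] open 0.0161 q6 -1.337
```

Gripped at 16.1 mm with near-zero torque. I'll feel gently clockwise first.

drive_tool:
  steps:
    - {"tx": 0, "ty": 0, "tz": 0, "turn": 0.02, "jaw": 0.1}
    - {"tx": 0, "ty": 0, "tz": 0, "turn": 0.04, "jaw": 0.1}
    - {"tx": 0, "ty": 0, "tz": 0, "turn": 0.05, "jaw": 0.1}
    - {"tx": 0, "ty": 0, "tz": 0, "turn": 0.05, "jaw": 0.1}
  force: 30

```text
t: 5.65
tool_pos: [0.5869, 0.0389, 0.0355]
orientation: [0.643, 3.075, 0.0]
force: [-0.4, 0.8, 3.2]
opening: 0.0159
```

```bash
python3 -c "
from h import *
st()
c=robot.read_camera('wrist');st();c=robot.read_camera('wrist');st()"
```

```text
5.65 pos [0.5869 0.0389 0.0355] jaw 66.39 F [-0.44  0.79  3.2 ] T [0.21  0.092 0.262] open 0.0159 q6 -1.18
5.7 pos [0.5869 0.0389 0.0355] jaw 66.45 F [-0.57  0.71  3.33] T [0.211 0.03  0.216] open 0.0155 q6 -1.181
5.75 pos [0.587  0.0389 0.0355] jaw 66.46 F [0.26 1.05 3.12] T [0.238 0.003 0.25 ] open 0.0159 q6 -1.181
```

Torque is about 0.24 N m, closer to winding up than to a steady 0.15. I'll feel the other way.

drive_tool:
  steps:
    - {"tx": 0, "ty": 0, "tz": 0, "turn": -0.03, "jaw": 0.1}
    - {"tx": 0, "ty": 0, "tz": 0, "turn": -0.05, "jaw": 0.1}
    - {"tx": 0, "ty": 0, "tz": 0, "turn": -0.07, "jaw": 0.1}
    - {"tx": 0, "ty": 0, "tz": 0, "turn": -0.09, "jaw": 0.1}
    - {"tx": 0, "ty": 0, "tz": 0, "turn": -0.1, "jaw": 0.1}
    - {"tx": 0, "ty": 0, "tz": 0, "turn": -0.1, "jaw": 0.1}
  force: 30

```text
t: 6.35
tool_pos: [0.587, 0.0388, 0.0357]
orientation: [0.151, 3.137, 0.0]
force: [-1.4, 1.2, 5.3]
opening: 0.0162
```

```bash
python3 -c "
from h import *
st()
c=robot.read_camera('wrist');st();c=robot.read_camera('wrist');st()"
```

```text
6.35 pos [0.587  0.0388 0.0357] jaw 84.49 F [-1.43  1.17  5.32] T [ 0.225  0.275 -0.194] open 0.0162 q6 -1.496
6.4 pos [0.5869 0.0388 0.0357] jaw 84.44 F [-1.36  0.61  4.62] T [ 0.221  0.254 -0.17 ] open 0.016 q6 -1.495
6.45 pos [0.5869 0.0389 0.0357] jaw 84.43 F [-1.98  0.41  5.49] T [ 0.225  0.339 -0.221] open 0.0157 q6 -1.495
```

drive_tool:
  steps:
    - {"tx": 0, "ty": 0, "tz": 0, "turn": -0.01, "jaw": 0.1}
    - {"tx": 0, "ty": 0, "tz": 0, "turn": -0.02, "jaw": 0.1}
    - {"tx": 0, "ty": 0, "tz": 0, "turn": -0.02, "jaw": 0.1}
  force: 30

```text
t: 6.75
tool_pos: [0.587, 0.0388, 0.0359]
orientation: [0.052, 3.141, 0.0]
force: [-2.5, 0.9, 7.5]
opening: 0.0159
```

```bash
python3 -c "
from h import *
st()
c=robot.read_camera('wrist');st();c=robot.read_camera('wrist');st()"
```

```text
6.75 pos [0.587  0.0388 0.0359] jaw 88.09 F [-2.52  0.9   7.48] T [ 0.23   0.409 -0.14 ] open 0.0159 q6 -1.559
6.8 pos [0.587  0.0388 0.0359] jaw 88.04 F [-2.01  0.56  5.94] T [ 0.219  0.392 -0.164] open 0.0158 q6 -1.558
6.85 pos [0.587  0.0388 0.0359] jaw 88.03 F [-1.77  0.87  6.76] T [ 0.12   0.491 -0.187] open 0.0161 q6 -1.558
```

Torque holds near 0.165 N m and the nut pushes up, so nut L (the +y one) loosens counter-clockwise. I'll back it off while following its rise.

drive_tool:
  steps:
    - {"tx": 0, "ty": 0, "tz": -0.003, "turn": -0.03, "jaw": 0.1}
    - {"tx": 0, "ty": 0, "tz": -0.005, "turn": -0.06, "jaw": 0.1}
    - {"tx": 0, "ty": 0, "tz": -0.007, "turn": -0.09, "jaw": 0.1}
    - {"tx": 0, "ty": 0, "tz": -0.009, "turn": -0.12, "jaw": 0.1}
    - {"tx": 0, "ty": 0, "tz": -0.01, "turn": -0.15, "jaw": 0.1}
    - {"tx": 0, "ty": 0, "tz": -0.012, "turn": -0.18, "jaw": 0.1}
    - {"tx": 0, "ty": 0, "tz": -0.013, "turn": -0.21, "jaw": 0.1}
    - {"tx": 0, "ty": 0, "tz": -0.015, "turn": -0.24, "jaw": 0.1}
    - {"tx": 0, "ty": 0, "tz": -0.016, "turn": -0.27, "jaw": 0.1}
    - {"tx": 0, "ty": 0, "tz": -0.017, "turn": -0.3, "jaw": 0.1}
    - {"tx": 0, "ty": 0, "tz": -0.017, "turn": -0.3, "jaw": 0.1}
  force: 30

```text
t: 7.95
tool_pos: [0.587, 0.0386, 0.0406]
orientation: [-1.379, 2.822, -0.001]
force: [0.2, -0.6, 4.8]
opening: 0.0161
```

```bash
python3 -c "
from h import *
st()
c=robot.read_camera('wrist');st()"
```

```text
7.95 pos [0.587  0.0386 0.0406] jaw 142.1 F [ 0.17 -0.61  4.8 ] T [ 0.047  0.044 -0.151] open 0.0161 q6 -2.501
8.0 pos [0.587  0.0386 0.0406] jaw 141.89 F [-0.21 -0.17  4.52] T [ 0.014  0.062 -0.144] open 0.0157 q6 -2.498
```

Steady at 0.15 N m. I'll relax the wind-up, release and lift.

drive_tool:
  steps:
    - {"tx": 0, "ty": 0, "tz": 0, "turn": 0.02, "jaw": 0.1}
    - {"tx": 0, "ty": 0, "tz": 0, "turn": 0.02, "jaw": 0.4}
    - {"tx": 0, "ty": 0, "tz": 0, "turn": 0.02, "jaw": 0.4}
    - {"tx": 0, "ty": 0, "tz": 0, "turn": 0.02, "jaw": 0.4}
    - {"tx": 0, "ty": 0, "tz": -0.1, "turn": 0.02, "jaw": 0.4}
    - {"tx": 0, "ty": 0, "tz": -0.25, "turn": 0.02, "jaw": 0.4}
    - {"tx": 0, "ty": 0, "tz": -0.4, "turn": 0.02, "jaw": 0.4}
    - {"tx": 0, "ty": 0, "tz": -0.4, "turn": 0.02, "jaw": 0.4}
  force: 30

```text
t: 8.8
tool_pos: [0.591, 0.0388, 0.1682]
orientation: [-1.284, 2.856, -0.008]
force: [1.1, 0.2, 1.2]
opening: 0.0373
```

```bash
python3 -c "
from h import *
st()
plan([.605,-.1105,.16],98)"
```

```text
8.8 pos [0.591  0.0388 0.1682] jaw 138.42 F [1.08 0.2  1.21] T [ 0.093  0.02  -0.014] open 0.0373 q6 -2.437
pos [0.591  0.0388 0.1682] jaw 138.42 tilt z [ 1.160e-02 -3.000e-04 -9.999e-01] q [-0.021  0.108  1.553 -0.     1.469 -2.437]
shift [ 0.3413 -0.365   0.0281] turn 0.2245 deg 40.42 t 8.8
```

drive_tool:
  steps:
    - {"tx": 0.34, "ty": -0.365, "tz": 0.02, "turn": 0.224, "jaw": 0.43}
    - {"tx": 0.34, "ty": -0.365, "tz": 0.02, "turn": 0.224, "jaw": 0.43}
    - {"tx": 0.34, "ty": -0.365, "tz": 0.02, "turn": 0.224, "jaw": 0.43}
    - {"tx": 0.34, "ty": -0.365, "tz": 0.02, "turn": 0.224, "jaw": 0.43}
    - {"tx": 0.34, "ty": -0.365, "tz": 0.02, "turn": 0.224, "jaw": 0.43}
    - {"tx": 0.34, "ty": -0.365, "tz": 0.02, "turn": 0.224, "jaw": 0.43}
    - {"tx": 0.34, "ty": -0.365, "tz": 0.02, "turn": 0.224, "jaw": 0.43}
  force: 20

```text
t: 9.5
tool_pos: [0.6005, -0.11, 0.1536]
orientation: [0.227, -3.133, -0.0]
force: [0.1, 0.5, 0.2]
opening: 0.0399
```

```bash
python3 - <<'E'
from h import *
c=robot.get_calibration("wrist");p,d=robot.read_camera("wrist");cv2.imwrite('pics/w6.png',p)
st()
C=cloud("w",d,c);z=C[...,2]
k=cv2.connectedComponentsWithStats(((z>.084)&(z<.102)).astype(np.uint8))
for i in range(1,k[0]):
    Q=C[k[1]==i]
    if len(Q)>150:
        w,V=np.linalg.eigh(np.cov(Q[:,:2].T));a=V[:,1];a*=np.sign(a[0]);r=cv2.minAreaRect(Q[:,:2].astype(np.float32))
        print(k[2][i],k[3][i].round(0),np.percentile(Q,90,axis=0)[2].round(4),'pca',np.degrees(np.arctan2(a[1],a[0])).round(1),np.round(r[0],4),np.round(r[1],4),r[2])
plan([.605,-.1105,.034],98)
E
```

```text
9.55 pos [ 0.6006 -0.1098  0.1538] jaw 98.28 F [-0.22 -0.05 -0.27] T [ 0.063 -0.019  0.003] open 0.0401 q6 -1.98
[ 272  183   22   56 1087] [282. 211.] 0.0887 pca 7.5 [ 0.6046 -0.1107] [0.0427 0.0157] 7.7900800704956055
[ 462  190   47   54 1416] [485. 217.] 0.0938 pca 47.0 [0.5862 0.0372] [0.0435 0.0224] 59.48495101928711
[357 206  53  15 702] [383. 213.] 0.0863 pca -82.4 [ 0.5954 -0.0365] [0.0114 0.0388] 8.362417221069336
pos [ 0.6006 -0.1098  0.1538] jaw 98.28 tilt z [-6.e-04  2.e-04 -1.e+00] q [-0.265  0.178  1.503  0.     1.461 -1.98 ]
shift [-0.0143 -0.0044  0.3992] turn 0.0016 deg 0.28 t 9.55
```

View pics/w6.png

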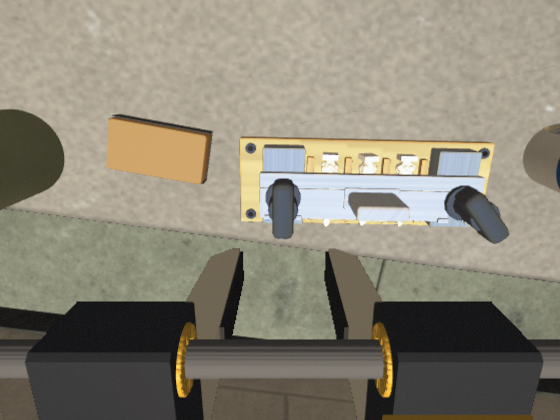

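The L nut top has risen 5.1 mm, to 93.8 mm with yaw 47°. The R wing at (282,211) lines up with the jaws, so I'm descending.

drive_tool:
  steps:
    - {"tx": -0.014, "ty": -0.003, "tz": 0.13, "turn": 0.002, "jaw": 0.43}
    - {"tx": -0.014, "ty": -0.003, "tz": 0.24, "turn": 0.002, "jaw": 0.43}
    - {"tx": -0.014, "ty": -0.003, "tz": 0.32, "turn": 0.002, "jaw": 0.43}
    - {"tx": -0.014, "ty": -0.003, "tz": 0.396, "turn": 0.002, "jaw": 0.43}
    - {"tx": -0.014, "ty": -0.003, "tz": 0.396, "turn": 0.002, "jaw": 0.43}
    - {"tx": -0.014, "ty": -0.003, "tz": 0.396, "turn": 0.002, "jaw": 0.43}
  force: 20

```text
t: 10.15
tool_pos: [0.6049, -0.11, 0.0355]
orientation: [0.214, -3.133, -0.0]
force: [-0.2, -0.1, 0.6]
opening: 0.0401
```

```bash
python3 -c "
from h import *
p,d=robot.read_camera('wrist');cv2.imwrite('pics/w7.png',p[150:420])
st()"
```

```text
10.2 pos [ 0.6059 -0.1103  0.0368] jaw 97.8 F [0.17 0.04 0.58] T [0.034 0.012 0.043] open 0.0395 q6 -1.97
```

View pics/w7.png

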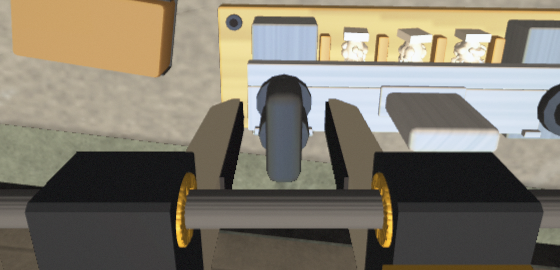

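The wing is centred between the fingers at column 284. I'll close, then turn clockwise a small test amount.

drive_tool:
  steps:
    - {"tx": 0, "ty": 0, "tz": 0, "turn": 0, "jaw": 0.1}
    - {"tx": 0, "ty": 0, "tz": 0, "turn": 0, "jaw": 0.1}
    - {"tx": 0, "ty": 0, "tz": 0, "turn": 0, "jaw": 0.1}
    - {"tx": 0, "ty": 0, "tz": 0, "turn": 0, "jaw": 0.1}
    - {"tx": 0, "ty": 0, "tz": 0, "turn": 0, "jaw": 0.1}
  force: 30

```text
t: 10.7
tool_pos: [0.6056, -0.1102, 0.0362]
orientation: [-0.211, 3.133, 0.0]
force: [-0.1, 2.5, 3.6]
opening: 0.016
```

```bash
python3 -c "
from h import *
st()"
```

```text
10.7 pos [ 0.6056 -0.1102  0.0362] jaw 97.72 F [-0.11  2.49  3.62] T [ 0.567  0.085 -0.019] open 0.016 q6 -1.969
```

drive_tool:
  steps:
    - {"tx": 0, "ty": 0, "tz": 0, "turn": 0.02, "jaw": 0.1}
    - {"tx": 0, "ty": 0, "tz": 0, "turn": 0.04, "jaw": 0.1}
    - {"tx": 0, "ty": 0, "tz": 0, "turn": 0.05, "jaw": 0.1}
    - {"tx": 0, "ty": 0, "tz": 0, "turn": 0.065, "jaw": 0.1}
    - {"tx": 0, "ty": 0, "tz": 0, "turn": 0.065, "jaw": 0.1}
  force: 30

```text
t: 11.2
tool_pos: [0.6057, -0.1102, 0.0366]
orientation: [0.111, 3.139, 0.0]
force: [-2.6, 2.1, 7.2]
opening: 0.0158
```

```bash
python3 -c "
from h import *
st()
c=robot.read_camera('wrist');st()"
```

```text
11.2 pos [ 0.6057 -0.1102  0.0366] jaw 85.94 F [-2.59  2.09  7.17] T [0.521 0.397 0.201] open 0.0158 q6 -1.764
11.25 pos [ 0.6056 -0.1103  0.0366] jaw 86.01 F [-2.14  2.06  6.55] T [0.565 0.473 0.181] open 0.0156 q6 -1.765
```

Torque is 0.19 N m after 0.2 rad (winding up would give 0.41) and the nut is rising, so it is loosening. Continuing.

drive_tool:
  steps:
    - {"tx": 0, "ty": 0, "tz": -0.003, "turn": 0.03, "jaw": 0.1}
    - {"tx": 0, "ty": 0, "tz": -0.005, "turn": 0.06, "jaw": 0.1}
    - {"tx": 0, "ty": 0, "tz": -0.007, "turn": 0.09, "jaw": 0.1}
    - {"tx": 0, "ty": 0, "tz": -0.009, "turn": 0.12, "jaw": 0.1}
    - {"tx": 0, "ty": 0, "tz": -0.01, "turn": 0.15, "jaw": 0.1}
    - {"tx": 0, "ty": 0, "tz": -0.012, "turn": 0.18, "jaw": 0.1}
    - {"tx": 0, "ty": 0, "tz": -0.013, "turn": 0.21, "jaw": 0.1}
    - {"tx": 0, "ty": 0, "tz": -0.015, "turn": 0.24, "jaw": 0.1}
    - {"tx": 0, "ty": 0, "tz": -0.016, "turn": 0.27, "jaw": 0.1}
    - {"tx": 0, "ty": 0, "tz": -0.017, "turn": 0.3, "jaw": 0.1}
    - {"tx": 0, "ty": 0, "tz": -0.017, "turn": 0.3, "jaw": 0.1}
  force: 30

```text
t: 12.35
tool_pos: [0.6055, -0.1102, 0.0412]
orientation: [1.524, 2.746, 0.001]
force: [-1.2, 3.2, 6.5]
opening: 0.0158
```

```bash
python3 -c "
from h import *
st()"
```

```text
12.35 pos [ 0.6055 -0.1102  0.0412] jaw 31.94 F [-1.24  3.24  6.52] T [0.526 0.199 0.166] open 0.0158 q6 -0.821
```

drive_tool:
  steps:
    - {"tx": 0, "ty": 0, "tz": 0, "turn": -0.02, "jaw": 0.1}
    - {"tx": 0, "ty": 0, "tz": 0, "turn": -0.02, "jaw": 0.4}
    - {"tx": 0, "ty": 0, "tz": 0, "turn": -0.02, "jaw": 0.4}
    - {"tx": 0, "ty": 0, "tz": 0, "turn": -0.02, "jaw": 0.4}
    - {"tx": 0, "ty": 0, "tz": -0.1, "turn": -0.02, "jaw": 0.4}
    - {"tx": 0, "ty": 0, "tz": -0.25, "turn": -0.02, "jaw": 0.4}
    - {"tx": 0, "ty": 0, "tz": -0.4, "turn": -0.02, "jaw": 0.4}
    - {"tx": 0, "ty": 0, "tz": -0.4, "turn": -0.02, "jaw": 0.4}
  force: 30

```text
t: 13.15
tool_pos: [0.6094, -0.1118, 0.169]
orientation: [1.431, 2.783, 0.004]
force: [1.0, 0.1, 1.2]
opening: 0.0374
```

```bash
python3 -c "
from h import *
st()
plan([.5955,-.0362,.16],7.1)"
```

```text
13.15 pos [ 0.6094 -0.1118  0.169 ] jaw 35.59 F [1.02 0.13 1.18] T [-0.035  0.009  0.037] open 0.0374 q6 -0.885
pos [ 0.6094 -0.1118  0.169 ] jaw 35.59 tilt z [ 0.0119 -0.0034 -0.9999] q [-0.264  0.18   1.473 -0.     1.476 -0.885]
shift [0.2322 0.1087 0.0287] turn 0.1583 deg 28.49 t 13.15
```

drive_tool:
  steps:
    - {"tx": 0.232, "ty": 0.109, "tz": 0.02, "turn": 0.158, "jaw": 0.43}
    - {"tx": 0.232, "ty": 0.109, "tz": 0.02, "turn": 0.158, "jaw": 0.43}
    - {"tx": 0.232, "ty": 0.109, "tz": 0.02, "turn": 0.158, "jaw": 0.43}
    - {"tx": 0.232, "ty": 0.109, "tz": 0.02, "turn": 0.158, "jaw": 0.43}
    - {"tx": 0.232, "ty": 0.109, "tz": 0.02, "turn": 0.158, "jaw": 0.43}
    - {"tx": 0.232, "ty": 0.109, "tz": 0.02, "turn": 0.158, "jaw": 0.43}
  force: 30

```text
t: 13.75
tool_pos: [0.591, -0.035, 0.1541]
orientation: [-2.076, -2.357, 0.001]
force: [0.2, -0.1, -0.4]
opening: 0.0398
```

```bash
python3 - <<'E'
from h import *
c=robot.get_calibration("wrist");p,d=robot.read_camera("wrist");cv2.imwrite('pics/w8.png',p)
st()
C=cloud("w",d,c);z=C[...,2]
for lo,hi in((.082,.102),(.038,.046)):
  k=cv2.connectedComponentsWithStats(((z>lo)&(z<hi)).astype(np.uint8))
  for i in range(1,k[0]):
    Q=C[k[1]==i]
    if len(Q)>150:
        w,V=np.linalg.eigh(np.cov(Q[:,:2].T));a=V[:,1];a*=np.sign(a[0]);r=cv2.minAreaRect(Q[:,:2].astype(np.float32))
        print(k[2][i],k[3][i].round(0),np.percentile(Q,[50,90],axis=0)[:,2].round(4),'pca',np.degrees(np.arctan2(a[1],a[0])).round(1),np.round(r[0],4),np.round(r[1],4),r[2])
plan([.5955,-.0362,.016],7.1)
E
```

```text
13.8 pos [ 0.591  -0.0351  0.1541] jaw 7.25 F [ 0.18  0.33 -0.11] T [-0.037  0.073  0.02 ] open 0.04 q6 -0.272
[ 263   74   59   56 1701] [292. 102.] [0.0922 0.0936] pca 47.4 [0.5868 0.0385] [0.0436 0.0223] 35.82186508178711
[283 180  17  51 795] [291. 205.] [0.0851 0.086 ] pca -82.7 [ 0.5962 -0.0353] [0.0117 0.0392] 7.274837017059326
[ 270  271   40   52 1175] [290. 296.] [0.0918 0.0932] pca -52.2 [ 0.6051 -0.1095] [0.0222 0.0434] 25.37873077392578
[266  73  43  36 487] [278.  83.] [0.0415 0.0424] pca 40.7 [0.5758 0.0517] [0.0417 0.0201] 45.149559020996094
[ 266  109   51  181 5771] [290. 189.] [0.0415 0.0427] pca -85.5 [ 0.5977 -0.0489] [0.0401 0.1623] 7.049941539764404
pos [ 0.591  -0.0351  0.1541] jaw 7.25 tilt z [-5.e-04 -0.e+00 -1.e+00] q [-0.146  0.128  1.557 -0.     1.457 -0.272]
shift [-0.0055  0.0146  0.4605] turn 0.0008 deg 0.15 t 13.8
```

View pics/w8.png

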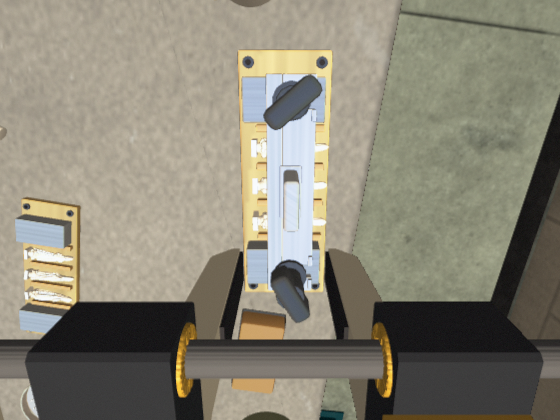

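Both wings have risen to about 93.4 mm (+5 mm). The tab is at (291,205), centre (0.596, -0.036). I'll go down and grip it.

drive_tool:
  steps:
    - {"tx": -0.005, "ty": 0.016, "tz": 0.13, "turn": 0, "jaw": 0.43}
    - {"tx": -0.005, "ty": 0.016, "tz": 0.26, "turn": 0, "jaw": 0.43}
    - {"tx": -0.005, "ty": 0.016, "tz": 0.36, "turn": 0, "jaw": 0.43}
    - {"tx": -0.005, "ty": 0.016, "tz": 0.42, "turn": 0, "jaw": 0.43}
    - {"tx": -0.005, "ty": 0.016, "tz": 0.455, "turn": 0, "jaw": 0.43}
    - {"tx": -0.005, "ty": 0.016, "tz": 0.455, "turn": 0, "jaw": 0.43}
    - {"tx": -0.005, "ty": 0.016, "tz": 0.455, "turn": 0, "jaw": 0.43}
  force: 20

```text
t: 14.5
tool_pos: [0.5968, -0.036, 0.019]
orientation: [2.077, 2.355, 0.001]
force: [0.4, -0.7, -0.3]
opening: 0.0401
```

```bash
python3 -c "
from h import *
p,d=robot.read_camera('wrist');cv2.imwrite('pics/w9.png',p)
st()"
```

```text
14.55 pos [ 0.5973 -0.036   0.0196] jaw 7.18 F [-0.32 -0.14  0.63] T [-0.073  0.033 -0.006] open 0.04 q6 -0.271
```

View pics/w9.png

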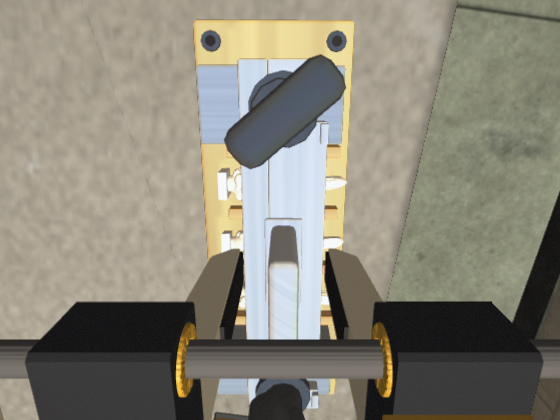

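The tab is centred between the fingers. Closing, then drawing out slowly along the jig's -x.

drive_tool:
  steps:
    - {"tx": 0, "ty": 0, "tz": 0, "turn": 0, "jaw": 0.05}
    - {"tx": 0, "ty": 0, "tz": 0, "turn": 0, "jaw": 0.05}
    - {"tx": 0, "ty": 0, "tz": 0, "turn": 0, "jaw": 0.05}
    - {"tx": 0, "ty": 0, "tz": 0, "turn": 0, "jaw": 0.05}
    - {"tx": 0, "ty": 0, "tz": 0, "turn": 0, "jaw": 0.05}
    - {"tx": 0, "ty": 0, "tz": 0, "turn": 0, "jaw": 0.05}
  force: 40

```text
t: 15.15
tool_pos: [0.5963, -0.0358, 0.0184]
orientation: [2.078, 2.356, 0.0]
force: [0.1, 0.4, 2.7]
opening: 0.0122
```

```bash
python3 -c "
from h import *
st()"
```

```text
15.15 pos [ 0.5963 -0.0358  0.0184] jaw 7.18 F [0.07 0.42 2.69] T [-0.073  0.171  0.035] open 0.0122 q6 -0.271
```

drive_tool:
  steps:
    - {"tx": 0, "ty": -0.015, "tz": 0, "turn": 0, "jaw": 0.05}
    - {"tx": 0, "ty": -0.03, "tz": 0, "turn": 0, "jaw": 0.05}
    - {"tx": 0, "ty": -0.045, "tz": 0, "turn": 0, "jaw": 0.05}
    - {"tx": 0, "ty": -0.045, "tz": 0, "turn": 0, "jaw": 0.05}
  force: 40

```text
t: 15.55
tool_pos: [0.5822, -0.0376, 0.0184]
orientation: [2.078, 2.356, -0.0]
force: [-1.8, 0.4, 5.0]
opening: 0.0119
```

```bash
python3 -c "
from h import *
st()"
```

```text
15.55 pos [ 0.5822 -0.0376  0.0184] jaw 7.17 F [-1.79  0.43  4.99] T [-0.061  0.186  0.035] open 0.0119 q6 -0.277
```

Gripped at 12.1 mm and the bar slides freely. Continuing.

drive_tool:
  steps:
    - {"tx": 0, "ty": -0.02, "tz": 0, "turn": 0, "jaw": 0.05}
    - {"tx": 0, "ty": -0.045, "tz": 0, "turn": 0, "jaw": 0.05}
    - {"tx": 0, "ty": -0.07, "tz": 0, "turn": 0, "jaw": 0.05}
    - {"tx": 0, "ty": -0.095, "tz": 0, "turn": 0, "jaw": 0.05}
    - {"tx": 0, "ty": -0.12, "tz": 0, "turn": 0, "jaw": 0.05}
    - {"tx": 0, "ty": -0.12, "tz": 0, "turn": 0, "jaw": 0.05}
    - {"tx": 0, "ty": -0.12, "tz": 0, "turn": 0, "jaw": 0.05}
  force: 40

```text
t: 16.25
tool_pos: [0.5458, -0.0421, 0.0184]
orientation: [-2.078, -2.355, 0.002]
force: [-2.1, 1.1, 9.0]
opening: 0.0118
```

```bash
python3 -c "
from h import *
st()
p,d=robot.read_camera('scene');cv2.imwrite('pics/s10.png',cv2.resize(p[120:290,220:420],None,fx=3.5,fy=3.5))"
```

```text
16.25 pos [ 0.5458 -0.0421  0.0184] jaw 7.17 F [-2.13  1.13  8.96] T [0.021 0.281 0.018] open 0.0118 q6 -0.295
```

View pics/s10.png

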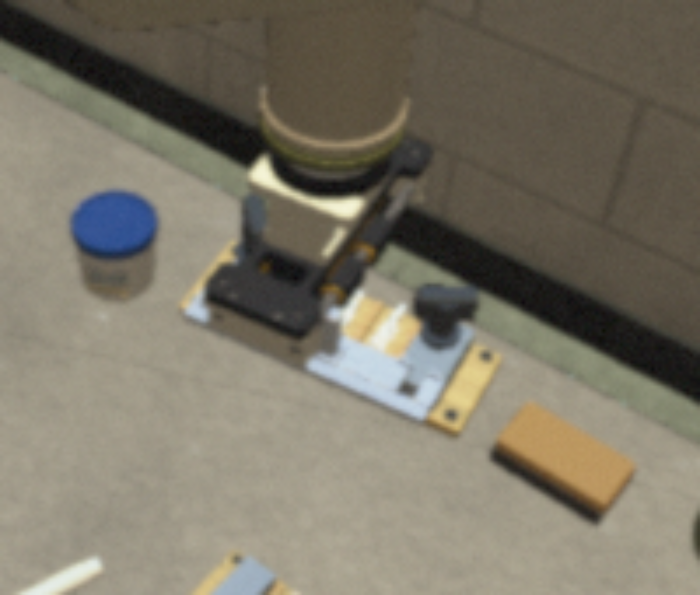

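The bar is clear of the studs, about 50 mm out. I'll lift slightly, carry it forward, then lower.

drive_tool:
  steps:
    - {"tx": 0, "ty": 0, "tz": -0.02, "turn": 0, "jaw": 0.05}
    - {"tx": 0, "ty": 0, "tz": -0.04, "turn": 0, "jaw": 0.05}
    - {"tx": 0, "ty": -0.03, "tz": -0.04, "turn": 0, "jaw": 0.05}
    - {"tx": 0, "ty": -0.07, "tz": -0.04, "turn": 0, "jaw": 0.05}
    - {"tx": 0, "ty": -0.11, "tz": -0.04, "turn": 0, "jaw": 0.05}
    - {"tx": 0, "ty": -0.15, "tz": -0.04, "turn": 0, "jaw": 0.05}
    - {"tx": 0, "ty": -0.19, "tz": -0.04, "turn": 0, "jaw": 0.05}
    - {"tx": 0, "ty": -0.21, "tz": -0.04, "turn": 0, "jaw": 0.05}
    - {"tx": 0, "ty": -0.21, "tz": -0.04, "turn": 0, "jaw": 0.05}
  force: 40

```text
t: 17.2
tool_pos: [0.4831, -0.0498, 0.0295]
orientation: [-2.078, -2.355, 0.001]
force: [-0.6, -0.3, -3.8]
opening: 0.0116
```

```bash
python3 -c "
from h import *
st()
p,d=robot.read_camera('scene');cv2.imwrite('pics/s11.png',cv2.resize(p[120:320,200:420],None,fx=3.5,fy=3.0));st()"
```

```text
17.2 pos [ 0.4831 -0.0498  0.0295] jaw 7.16 F [-0.59 -0.31 -3.77] T [-0.078  0.02  -0.042] open 0.0116 q6 -0.333
17.25 pos [ 0.484  -0.0498  0.0298] jaw 7.16 F [-0.34  0.12 -3.75] T [-0.058  0.103  0.002] open 0.0118 q6 -0.333
```

View pics/s11.png

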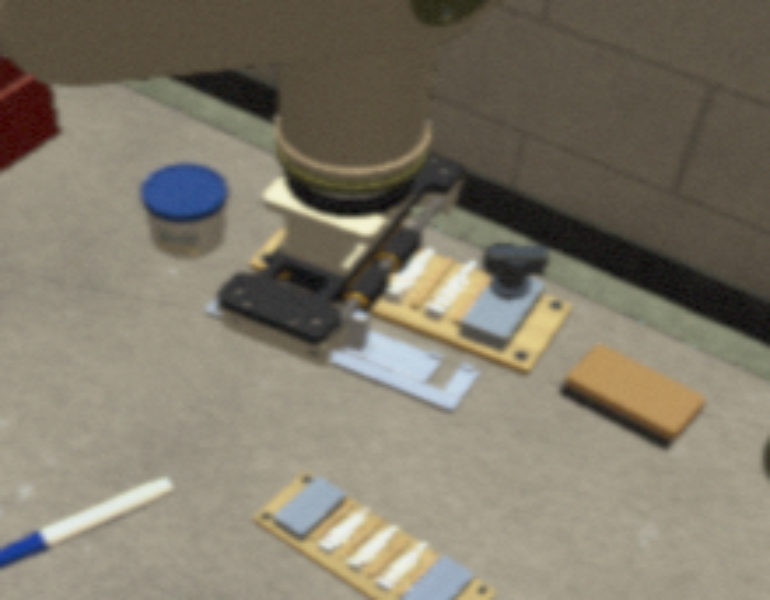

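The bar is held level in front of the jig. Lowering now.

drive_tool:
  steps:
    - {"tx": 0, "ty": 0, "tz": 0.03, "turn": 0, "jaw": 0.05}
    - {"tx": 0, "ty": 0, "tz": 0.06, "turn": 0, "jaw": 0.05}
    - {"tx": 0, "ty": 0, "tz": 0.09, "turn": 0, "jaw": 0.05}
    - {"tx": 0, "ty": 0, "tz": 0.115, "turn": 0, "jaw": 0.05}
    - {"tx": 0, "ty": 0, "tz": 0.13, "turn": 0, "jaw": 0.05}
    - {"tx": 0, "ty": 0, "tz": 0.14, "turn": 0, "jaw": 0.05}
    - {"tx": 0, "ty": 0, "tz": 0.14, "turn": 0, "jaw": 0.05}
    - {"tx": 0, "ty": 0, "tz": 0.14, "turn": 0, "jaw": 0.05}
  force: 40

```text
t: 18.05
tool_pos: [0.4847, -0.0498, -0.0117]
orientation: [2.078, 2.356, 0.0]
force: [-1.4, -0.1, -2.8]
opening: 0.0116
```

```bash
python3 -c "
from h import *
st()"
```

```text
18.05 pos [ 0.4847 -0.0498 -0.0117] jaw 7.17 F [-1.39 -0.14 -2.83] T [-0.097  0.021 -0.048] open 0.0116 q6 -0.333
```

drive_tool:
  steps:
    - {"tx": 0, "ty": 0, "tz": 0.004, "turn": 0, "jaw": 0.05}
    - {"tx": 0, "ty": 0, "tz": 0.008, "turn": 0, "jaw": 0.05}
    - {"tx": 0, "ty": 0, "tz": 0.011, "turn": 0, "jaw": 0.05}
    - {"tx": 0, "ty": 0, "tz": 0.013, "turn": 0, "jaw": 0.05}
    - {"tx": 0, "ty": 0, "tz": 0.013, "turn": 0, "jaw": 0.05}
  force: 40

```text
t: 18.55
tool_pos: [0.4846, -0.0498, -0.0157]
orientation: [2.078, 2.356, 0.0]
force: [-1.3, 0.4, -0.0]
opening: 0.0117
```

```bash
python3 -c "
from h import *
st()"
```

```text
18.55 pos [ 0.4846 -0.0498 -0.0157] jaw 7.17 F [-1.31  0.42 -0.01] T [-0.012  0.357 -0.002] open 0.0117 q6 -0.333
```

drive_tool:
  steps:
    - {"tx": 0, "ty": 0, "tz": 0.002, "turn": 0, "jaw": 0.05}
    - {"tx": 0, "ty": 0, "tz": 0.003, "turn": 0, "jaw": 0.05}
    - {"tx": 0, "ty": 0, "tz": 0.003, "turn": 0, "jaw": 0.05}
  force: 40

```text
t: 18.85
tool_pos: [0.4846, -0.0498, -0.0157]
orientation: [-2.078, -2.356, 0.0]
force: [-7.0, 1.4, 10.7]
opening: 0.012
```

```bash
python3 -c "
from h import *
st()"
```

```text
18.85 pos [ 0.4846 -0.0498 -0.0157] jaw 7.18 F [-7.04  1.41 10.68] T [ 0.153  1.287 -0.055] open 0.012 q6 -0.333
```

On the bench, with 10.7 N of upward reaction. Releasing gently and lifting straight up.

drive_tool:
  steps:
    - {"tx": 0, "ty": 0, "tz": -0.003, "turn": 0, "jaw": 0.05}
    - {"tx": 0, "ty": 0, "tz": -0.003, "turn": 0, "jaw": 0.15}
    - {"tx": 0, "ty": 0, "tz": -0.003, "turn": 0, "jaw": 0.3}
    - {"tx": 0, "ty": 0, "tz": -0.003, "turn": 0, "jaw": 0.43}
    - {"tx": 0, "ty": 0, "tz": -0.003, "turn": 0, "jaw": 0.43}
    - {"tx": 0, "ty": 0, "tz": -0.05, "turn": 0, "jaw": 0.43}
    - {"tx": 0, "ty": 0, "tz": -0.15, "turn": 0, "jaw": 0.43}
    - {"tx": 0, "ty": 0, "tz": -0.3, "turn": 0, "jaw": 0.43}
    - {"tx": 0, "ty": 0, "tz": -0.45, "turn": 0, "jaw": 0.43}
    - {"tx": 0, "ty": 0, "tz": -0.6, "turn": 0, "jaw": 0.43}
    - {"tx": 0, "ty": 0, "tz": -0.6, "turn": 0, "jaw": 0.43}
    - {"tx": 0, "ty": 0, "tz": -0.6, "turn": 0, "jaw": 0.43}
  force: 20

```text
t: 20.05
tool_pos: [0.4858, -0.0501, 0.1658]
orientation: [2.075, 2.353, 0.003]
force: [-0.6, 0.5, -0.8]
opening: 0.0395
```

```bash
python3 - <<'E'
from h import *
c=robot.get_calibration("wrist");p,d=robot.read_camera("wrist");cv2.imwrite('pics/w12.png',p)
st()
C=cloud("w",d,c);z=C[...,2]
for lo,hi in((.086,.102),(.005,.0095),(.045,.06)):
  k=cv2.connectedComponentsWithStats(((z>lo)&(z<hi)).astype(np.uint8))
  for i in range(1,k[0]):
    Q=C[k[1]==i]
    if len(Q)>150:
        r=cv2.minAreaRect(Q[:,:2].astype(np.float32))
        print(k[2][i],k[3][i].round(0),np.percentile(Q,[5,50,90],axis=0)[:,2].round(4),np.round(r[0],4),np.round(r[1],4),r[2])
        if lo==.005 and len(Q)>1500:
            A=np.c_[Q[:,:2],np.ones(len(Q))];print('plane',np.linalg.lstsq(A,Q[:,2],rcond=None)[0].round(4))
p,d=robot.read_camera("scene");cv2.imwrite('pics/s12.png',p)
E
```

```text
20.1 pos [ 0.4846 -0.0498  0.1638] jaw 7.17 F [ 0.41 -0.03 -0.03] T [-0.051  0.097 -0.041] open 0.04 q6 -0.333
[ 412   72   62   54 1585] [442.  98.] [0.0872 0.0924 0.0938] [0.5863 0.0385] [0.0438 0.022 ] 36.19830322265625
[400 264  36  37 828] [417. 284.] [0.0867 0.092  0.0933] [ 0.6032 -0.1065] [0.0218 0.0368] 25.8563175201416
[ 260   73   44  193 6120] [280. 166.] [0.0061 0.0074 0.0083] [ 0.4845 -0.0502] [0.04   0.1898] 7.185109615325928
plane [0.0025 0.0016 0.0062]
[ 130  193   60  108 2340] [161. 243.] [0.0059 0.0071 0.0083] [ 0.3681 -0.1443] [0.1194 0.0534] 87.55864715576172
plane [-0.0018 -0.0005  0.0078]
[404  78  32  31 356] [415.  90.] [0.0499 0.0533 0.0556] [0.5795 0.0438] [0.0285 0.012 ] 55.4460563659668
[275 164  14  46 622] [282. 187.] [0.0485 0.0509 0.052 ] [ 0.4842 -0.0494] [0.0114 0.0393] 7.063329219818115
[388 251  33  31 329] [400. 263.] [0.0488 0.0527 0.0538] [ 0.6023 -0.1071] [0.0292 0.0227] 45.397857666015625
```

View pics/w12.png

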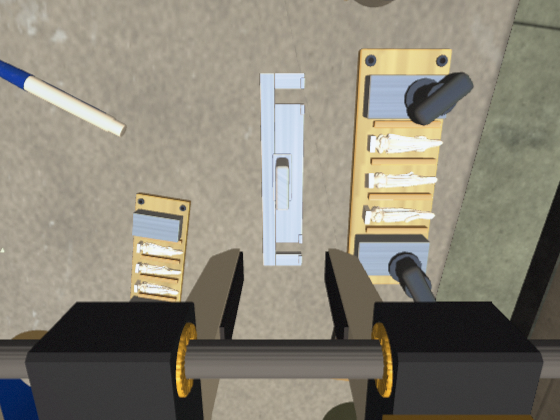

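View pics/s12.png

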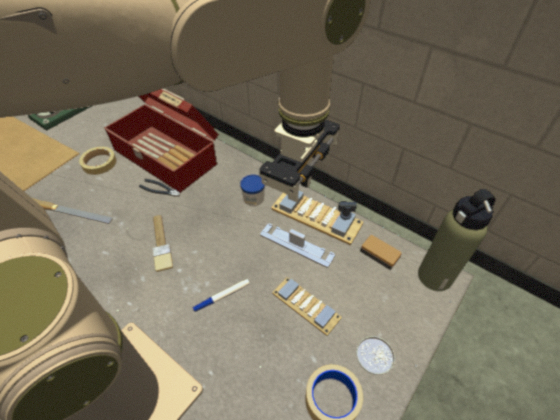

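The pictures show the bar flat and tab up at wrist-view (280,166), 112 mm in front of the jig origin and clear of it. Both wings are still about 5 mm up. Handing in.

```bash
python3 -c "
from h import *
st();print(robot.close_job())"
```

```text
20.15 pos [ 0.4838 -0.0496  0.1626] jaw 7.17 F [-0.66  0.15 -0.86] T [-0.119  0.02  -0.01 ] open 0.04 q6 -0.333
the job is handed in; nothing more can be done
None
```

The clamp bar is off the jig and lying on the bench in front of it, and I handed the job in at t ≈ 20 s. No verdict was reported.

**Nuts:** I felt the +y nut both ways; it loosens counter-clockwise, and the -y nut clockwise. Each was turned about 1.1 rad, and torque stayed near 0.15–0.2 N m while they loosened. The highest reading was about 0.25 N m, on the wrong-way test of the +y nut.

**Last checks:**
- **Wings:** both sit about 5 mm above tight.
- **Bar:** it lies flat and tab up, its origin about 112 mm from the jig's origin on the robot's side and central to within a few millimetres. It is clear of the jig.
- **Other things:** in the last scene picture the sanding block, wax tub, flush cutters and tin dish look where they were. I did not measure their positions again.

**What disagreed:** the scene and wrist cameras both showed the fingertips about 31 mm above the TCP that tool_pos reported. Because of this my first grip closed on air above the +y wing. I corrected for it from then on. One move was also refused because its rows left out some keys.

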